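Kit the dosing set: scale under, scoop over

ROBOT

A 7-joint arm with a two-finger parallel gripper is mounted at the origin on a cart in front of the work surface, level with it; the furniture and walls round the work are solid. World frame = base frame: x ahead of the robot, y to its left, z up, the work surface at z = 0. Lengths are in mm, angles in rad, forces in N, time in s.
With the tool pointing down it reaches from about 425 to 825 mm from the base axis. Payload 3.6 kg.
Tool frame: the origin (TCP) lies midway between the tips of the shut fingers; the grasp point (between the pads) lies 19 mm behind it; z points along the fingers, y is the direction in which the jaws open and shut (so a half turn about z gives the same grasp; the last joint's range is limited). The gripper opens to 93 mm and grips with 3 to 60 N. Pads are 15 mm wide; open, the fingers measure 128 mm over their backs; the gripper's body (75 mm by 188 mm) begins 65 mm behind the grasp point.
Start: joints at [1.312, 0.615, -0.013, 1.423, 0.008, 1.103, -0.04], TCP at [149.971, -632.432, 218.64] pointing down, gripper open.
Joint ranges: [-3.12, 3.12], [-0.3, 2.06], [-1.34, 1.32], [0.26, 2.42], [-1.36, 4.5], [0.01, 1.98], [-2.84, 2.84]. Speed limits (rad/s): [2.79, 2.79, 3.14, 3.14, 3.14, 3.14, 3.14].

INTERFACE

Orientations are given as a rotation vector (axis times angle).
In Python, from station import robot, eyes gives the robot as it stands.
- The arm moves only by the shell command python3 -m inch 'ROWS' [FORCE]. ROWS is JSON, a list of rows, each a list of 3 entries, a list of its own where there are three numbers: the turn, a rotation vector about the tool's x, y, z in units of 5 degrees (1.0 is 5 degrees), then the shift along the tool's x, y, z in units of 25 mm (1.0 is 25 mm), then the opening in per cent of the stroke, from 0 (shut) to 100 (fully open). In form: [[[rx, ry, rz], [tx, ty, tz], jaw], ...]. A call has 1 to 12 rows; each row shifts and turns the pose as measured when the row begins, along the tool's axes as they then stand; what a row does not reach is not made up. A row lasts 1/10 s, in which the tool goes at most 50 mm and 8.59 degrees, less where a joint would pass 70% of its speed; a pose out of reach is approached as far as the arm can. A call is refused whole if a number of a shift passes 1 or a number of a turn 1, either way. A call with a gripper value outside its range is refused whole. The fingers move at their own pace and stop on an object; FORCE is the grip in N (left out, the last holds). Time passes only in rows, so rows that do not move let the fingers close. It gives the time, the measured TCP pose, the force and the opening at its end, in the units of the state.
- robot.observe(): the state, without advancing time (a new reading comes with each control period).
- eyes.capture(name): name is "scene" or "top"; returns a dict with "frame" (420x560x3 uint8, red, green, blue), "z_map" (420x560 float32, mm along the optical axis (not along the pixel's ray), 0 where there is no reading), "K" (3x3 intrinsics, pixels), "rvec" (rotation vector, rad) and "tvec" (3), from world to camera coordinates, as OpenCV has them. Camera axes: x right, y down, z forward; pixel columns grow to the right and rows downward; lengths in mm; the calibration is good to about 2 mm. A picture is of the moment at which its call begins.
- robot.close_job(): hands the job in, once; it reports no verdict.
The state is a dict: "t": time; "joint_positions": joint angles; "joint_velocities": joint speeds; "joint_efforts": joint torques, N m; "tcp_pos": TCP position; "ee_rot": TCP orientation; "wrist_force": force on the tool from outside, world axes, zero at the start; "wrist_torque": the same for the moment, N m; "finger_gap": finger opening in mm.
Only numpy, scipy, OpenCV 4.12 (cv2) and the standard library are available. Lean on these libraries where they do the work, as an engineer would, in place of code of your own. Each camera call takes 0.05 s, during which the arm holds its last target.

TASK

Pack the dosing kit into the blue tray. First slide the pocket scale forward off the raised loading deck so that it drops flat into the recess ahead of it; then lay the dosing scoop over it, bowl down in the small pocket at the end of the tray and handle lying back over the scale. Let go of everything, and do not tip over the paper cup or the bottle that stand nearby.

Things in the scene. Friction and masses are not known exactly. Their poses are not given: they have to be found in the camera images.
- kit_tray: Blue kit tray with grey floors, fixed on the bench. Origin on the bench under the centre of the scale recess; z up, +y is the direction in which the scale is pushed. Along y: loading deck -191 to -71.5 mm, scale recess -71.5 to 71.5, end wall 71.5 to 77.5, scoop pocket 77.5 to 141.5, pocket's outer wall to 147. All walls top out 28 mm above the bench; recess floor 4, pocket floor 8, deck 19 mm.
- deck_edge (a point): Middle of the loading deck's front edge, where the scale drops 15 mm into the recess. Deck 100 mm wide, 119 mm long, rear end open; a 37 mm wide, 17 mm deep notch in the middle of its edge. Two slick guide walls on it flare from 86 mm apart at the edge to about 108 mm apart 43 mm behind it and centre the scale; a push under 1 N moves it along the slick deck.
- recess (a point): Centre of the scale recess on its floor, 4 mm above the bench; axes as the tray. Recess 86 mm wide (tray x -43 to 43), 143 mm long, deck edge 15 mm high at its rear.
- pocket (a point): Centre of the scoop pocket (tray x -40 to 10 mm, y 77.5 to 141.5 mm) on its floor, 8 mm above the bench: 109.5 mm along the tray's +y and 15 mm along its -x from its origin; axes as the tray. The bowl fits with 4 mm to spare on every side.
- pocket_scale: Flat black pocket scale, pale plate, 80x139x19 mm, 0.13 kg. Starts on the deck, its rear end past the deck's open end. Origin mid-width at the underside; z up, y along its length, at first along the tray's +y within a few degrees. Solid body x -40 to 40, y -56 to 70, z 2 to 17 mm; a tab to y -69 is not solid. Origin 17 mm above the bench on the deck, 2 mm when flat in the recess.
- dose_scoop: Metal dosing scoop, 42x148x29 mm, 45 g, lying bowl down on the bench, right of and roughly crosswise to the tray, bowl away from the robot. Origin under its middle. Bowl x -21 to 21, y 18 to 74, z 0 to 28 mm; flat handle 12 mm wide, 6 mm thick, y -74 to 21, z 23 to 29 mm. In the tray its +y is the tray's +y: handle back over the scale, underside 31 mm above the bench, 10 mm over the scale.
- scoop_bowl (a point): Underside of the scoop's bowl, at its centre: 46 mm from the scoop's origin along its +y.
- scoop_handle (a point): Point on the handle's centre line where it can be gripped across its 12 mm width, 8 mm from the scoop's origin towards the handle's end, mid thickness, 26 mm above the scoop's underside.
- paper_cup: Bystander: green paper cup, 64 mm across, 64 mm high, standing beyond the pocket end of the tray. Origin under its centre, z up.
- wipe_bottle: Bystander: small white bottle with blue cap, 50 mm across, 96 mm high, standing to the right of the scoop. Origin under its centre, z up.

How it is judged:
By the outcome, as a careful person would: the job done as asked, in the order asked, and still so for the second after the job is handed in, with the robot touching nothing.
It also fails if it takes over 54 s, if anything falls off the work surface, if the arm or the gripper's body presses on something with over 40 N, if the wrist force passes 120 N, or if a joint passes its speed limit or range.

## Working session

There is one attempt and no reset: what is moved stays moved. The work goes in short steps, Python scripts to look and compute and a shell command to move; the robot and the scene stay as the last step left them, time stands still between calls to the robot, and variables do not carry over. Pictures are saved under pics/ and viewed, and the job is handed in when it is done.

```bash
ls; mkdir -p pics
python3 - <<'E'
from station import robot, eyes
import cv2,numpy as np
print(robot.observe())
for n in("scene","top"):
    c=eyes.capture(n); cv2.imwrite(f"pics/{n}0.png",c["frame"][:,:,::-1]); np.savez(f"{n}0.npz",**c)
    R=cv2.Rodrigues(np.array(c["rvec"]))[0]; print(n,c["K"],(-R.T@np.array(c["tvec"]).ravel()).round(0),R.round(2))
E
```

```text
pics
{'t': 0.0, 'joint_positions': array([ 1.31152842,  0.61593212, -0.01260928,  1.42487408,  0.00811754,
        1.10335042, -0.04038461]), 'joint_velocities': array([-0.00125997,  0.00064064, -0.00014063, -0.00040642,  0.00163836,
        0.0021066 , -0.00088331]), 'joint_efforts': array([ 2.23920265e-04, -4.58938551e+01,  2.08929917e-01, -1.65748376e+01,
       -6.11738046e-02,  2.04633654e-02,  2.29315146e-04]), 'tcp_pos': array([ 149.7599403 , -631.7218    ,  217.48101126]), 'ee_rot': array([-3.11785186e+00, -3.64647745e-01,  5.43078608e-04]), 'wrist_force': array([-0.03447877,  0.7478794 ,  0.91888197]), 'wrist_torque': array([-0.01639349, -0.04936795,  0.02252403]), 'finger_gap': 92.9263331253382}
scene [[408.13968133   0.         279.42020743]
 [  0.         408.13968133 208.64706105]
 [  0.           0.           1.        ]] [-11. 659. 478.] [[-0.89 -0.47  0.02]
 [-0.2   0.33 -0.92]
 [ 0.42 -0.82 -0.38]]
top [[397.77730186   0.         271.94874216]
 [  0.         397.77730186 206.0709116 ]
 [  0.           0.           1.        ]] [ 291. -230. 1016.] [[ 0.02 -1.   -0.02]
 [-0.98 -0.02 -0.17]
 [ 0.17  0.02 -0.98]]
```

View pics/scene0.png

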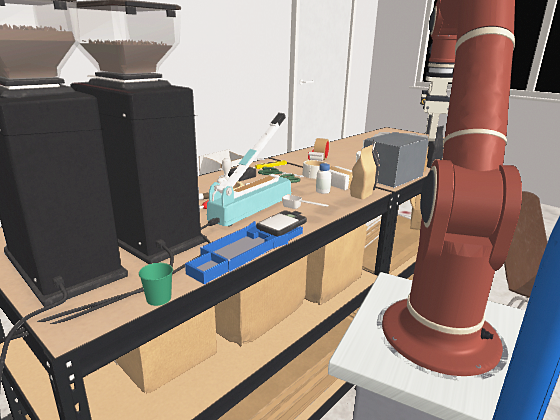

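View pics/top0.png

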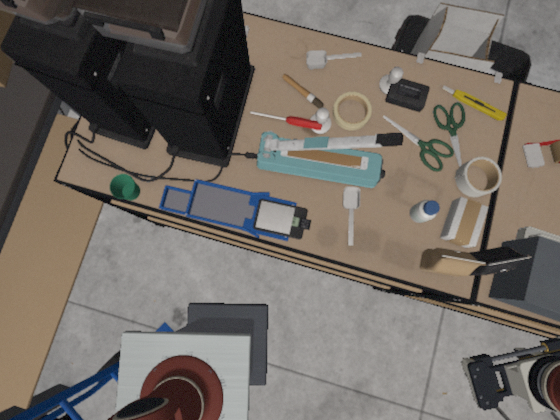

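```bash
cat > h.py <<'E'
import numpy as np,cv2
def load(n): return dict(np.load(n))
def cam(c):
    R=cv2.Rodrigues(np.array(c["rvec"],float))[0]; t=np.array(c["tvec"],float).ravel(); return R,t
def plane(c,uv,z):
    R,t=cam(c); uv=np.atleast_2d(np.array(uv,float))
    d=np.c_[uv,np.ones(len(uv))]@np.linalg.inv(c["K"]).T@R; o=-R.T@t
    s=(z-o[2])/d[:,2]; return o+d*s[:,None]
def proj(c,P):
    return cv2.projectPoints(np.atleast_2d(np.array(P,float)),np.array(c["rvec"],float),np.array(c["tvec"],float),np.array(c["K"]),None)[0][:,0]
def pts(c):
    R,t=cam(c); z=c["z_map"]; v,u=np.mgrid[:z.shape[0],:z.shape[1]]
    d=np.stack([u,v,np.ones_like(u)],-1)@np.linalg.inv(c["K"]).T*z[...,None]
    return (d-t)@R
E
python3 - <<'E'
from h import *
for n,(x0,y0,x1,y1) in dict(top=(100,160,450,260),scene=(120,160,380,320)).items():
    c=load(n+"0.npz"); s=min(800/(x1-x0),600/(y1-y0))
    cv2.imwrite(f"pics/{n}0z.png",cv2.resize(c["frame"][y0:y1,x0:x1,::-1],None,fx=s,fy=s,interpolation=cv2.INTER_CUBIC)); print(n,s)
c=load("top0.npz");P=pts(c)
hsv=cv2.cvtColor(c["frame"],cv2.COLOR_RGB2HSV)
for u,v in [(125,187),(225,205),(175,200),(272,217),(298,222),(351,198),(350,235),(431,207),(330,240)]: print((u,v),P[v,u].round(0),hsv[v,u],c["frame"][v,u])
E
```

```text
top 2.2857142857142856
scene 3.076923076923077
(125, 187) [514. 180.   4.] [ 78 129 105] [ 52 105  83]
(225, 205) [472. -85.   1.] [165   4 116] [116 114 115]
(175, 200) [481.  44.   9.] [132  11 116] [113 111 116]
(272, 217) [ 438. -209.   35.] [ 10   9 171] [171 167 165]
(298, 222) [ 426. -274.   37.] [ 45  37 110] [102 110  94]
(351, 198) [ 496. -411.    4.] [ 15   9 176] [176 173 170]
(350, 235) [ 397. -404.   28.] [ 17  10 175] [175 172 168]
(431, 207) [ 459. -580.   97.] [109 116 121] [ 66  87 121]
(330, 240) [ 387. -358.   -1.] [ 15  64 136] [136 119 102]
```

```bash
echo
```

```text
(no output)
```

View pics/top0z.png

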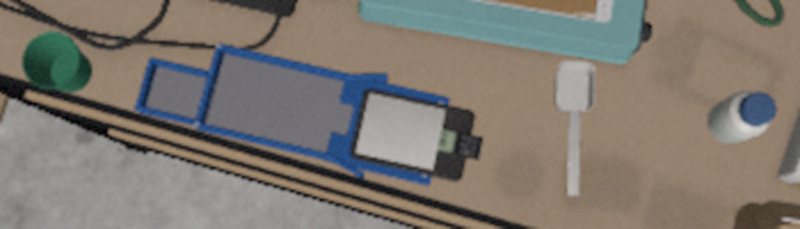

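View pics/scene0z.png

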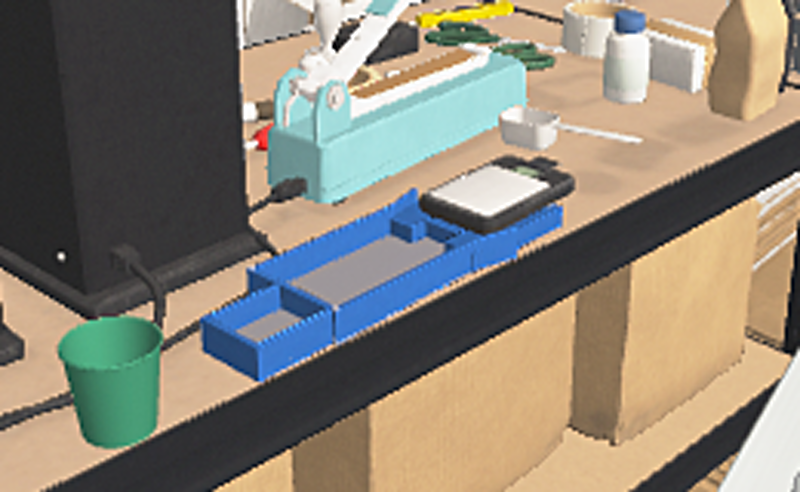

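Run:
```python
from h import *
for n in("top","scene"):
    c=load(n+"0.npz"); f=cv2.cvtColor(c["frame"],cv2.COLOR_RGB2HSV)
    if n=="top": s=4;x0,y0,x1,y1=150,170,320,250
    else: s=4;x0,y0,x1,y1=180,170,345,300
    im=cv2.resize(c["frame"][y0:y1,x0:x1,::-1],None,fx=s,fy=s,interpolation=cv2.INTER_NEAREST)
    cv2.imwrite(f"pics/{n}0zz.png",im)
    blue=cv2.inRange(f,(100,130,40),(125,255,255))
    k,l,st,ce=cv2.connectedComponentsWithStats(blue)
    for i in range(1,k):
        if st[i,4]>60: print(n,"blue",st[i],ce[i])
    P=pts(c); white=cv2.inRange(f,(0,0,140),(180,40,255))
    for name,(u,v) in dict(a=(0,0)).items(): pass
```

```text
top blue [ 160  180  136   60 1116] [229.63530466 206.72132616]
top blue [157 323  16   9  76] [164.75       327.84210526]
top blue [   9  362  110   58 1571] [ 69.02928071 397.13430936]
scene blue [ 492  217   68  203 6930] [535.64372294 344.7005772 ]
scene blue [ 185  222  118   62 2212] [234.87703436 251.89059675]
```

View pics/top0zz.png

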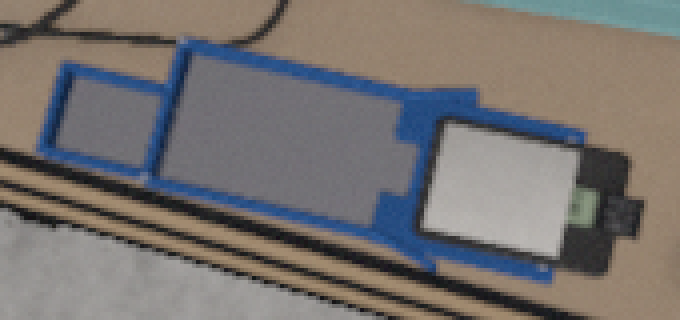

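View pics/scene0zz.png

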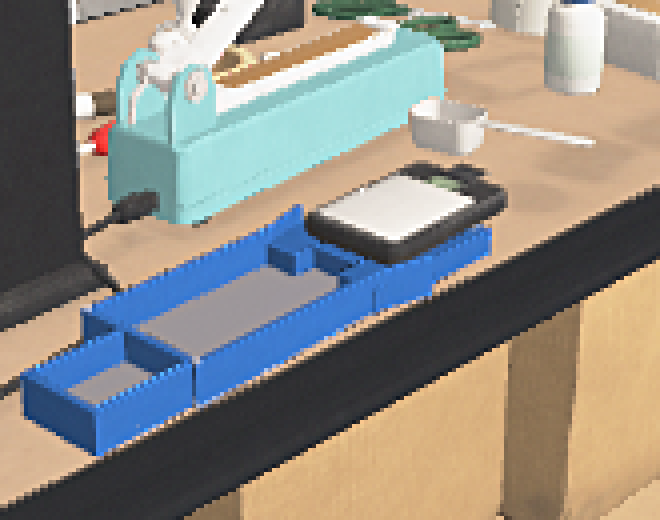

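```bash
cat > tray.py <<'E'
from h import *
c=load("top0.npz"); f=cv2.resize(c["frame"],None,fx=8,fy=8,interpolation=cv2.INTER_LINEAR).astype(int)
f=f[:, :, :]; B=f[...,2]-f[...,0]
# up-sampled pixel U -> u=(U+.5)/8-.5
def reg(x0,y0,x1,y1,thr=30):
    m=np.zeros(B.shape,np.uint8); m[y0*8:y1*8,x0*8:x1*8]=((B<thr)&(B>-10))[y0*8:y1*8,x0*8:x1*8]
    k,l,st,ce=cv2.connectedComponentsWithStats(m,connectivity=4); i=1+np.argmax(st[1:,4]); return (l==i).astype(np.uint8),st[i]
def sides(m,lo,hi):
    cn=max(cv2.findContours(m,cv2.RETR_EXTERNAL,cv2.CHAIN_APPROX_NONE)[0],key=len)[:,0]
    return (cn+.5)/8-.5
for name,box,zs in [("pocket",(161,184,191,214),(8,8,28,28)),("recess",(190,182,256,228),(4,4,28,19))]:
    m,st=reg(*box); q=sides(m,0,0); r=cv2.minAreaRect(q.astype(np.float32)); print(name,st/8,r)
    # edges: rotate contour by tray yaw guess in world
    yaw=-0.19
    for it in range(3):
        ex=np.array([np.cos(yaw),np.sin(yaw)]);ey=np.array([-np.sin(yaw),np.cos(yaw)])
        out={}
        for nm,z,ax,sg in [("+y",zs[0],ey,1),("+x",zs[1],ex,1),("-x",zs[2],ex,-1),("-y",zs[3],ey,-1)]:
            W=plane(c,q,z)[:,:2]; a=W@ax*sg; other=W@(ex if ax is ey else ey)
            mid=np.abs(other-np.median(other))< (0.3*(other.max()-other.min()))
            sel=mid&(a>np.percentile(a[mid],99)-8)
            # robust line
            p=W[sel]; vx,vy,x_,y_=cv2.fitLine(p.astype(np.float32),cv2.DIST_HUBER,0,.01,.01).ravel()
            ang=np.arctan2(vy,vx); n=np.array([-vy,vx]); 
            out[nm]=(np.array([x_,y_]),((np.degrees(ang)+ (0 if ax is ey else 90)+90)%180)-90,(np.array([x_,y_])@ax))
        yaw_e=np.radians(np.mean([out["+x"][1],out["-x"][1]])) ; 
        yaw=yaw_e
    print("yaw",np.degrees(yaw)); 
    for k,v in out.items(): print(k,v[0].round(1),"ang",v[1].round(2),"proj",v[2].round(1))
    print("width x",out["+x"][2]-out["-x"][2],"len y",out["+y"][2]-out["-y"][2])
    cx=(out["+x"][2]+out["-x"][2])/2
    print("x0",cx,"y+",out["+y"][2],"y-",out["-y"][2])
E
python3 tray.py
```

```text
pocket [ 163.875  189.625   26.125   22.    3231.25 ] ((176.3699188232422, 199.98959350585938), (23.1743106842041, 18.272281646728516), 13.706961631774902)
yaw -12.603043
+y [490.9  68.9] ang -11.6 proj 174.3
+x [503.9  35.2] ang -12.48 proj 484.1
-x [455.  40.] ang -12.73 proj 435.4
-y [474.6   6.3] ang -12.13 proj 109.7
width x 48.759674 len y 64.5922
x0 459.73395 y+ 174.29881 y- 109.70661
recess [  190.      183.875    64.25     42.5   14429.5  ] ((222.49688720703125, 205.26939392089844), (62.07233428955078, 31.795194625854492), 13.258872032165527)
yaw -12.280807
+y [484.9  -0.9] ang -12.92 proj 102.3
+x [511.  -87.7] ang -12.31 proj 517.9
-x [427.2 -73.9] ang -12.25 proj 433.2
-y [ 456.7 -159.6] ang -10.33 proj -58.8
width x 84.74368 len y 161.09204
x0 475.5522 y+ 102.30196 y- -58.79007
```

```bash
cat >> h.py <<'E'
YAW=np.radians(-12.4); T0=np.array([471.0,-71.8])
EX=np.array([np.cos(YAW),np.sin(YAW)]);EY=np.array([-np.sin(YAW),np.cos(YAW)])
def t2w(x,y,z): return np.array([*(T0+x*EX+y*EY),z])
def w2t(p): d=np.asarray(p)[...,:2]-T0; return np.stack([d@EX,d@EY],-1)
E
python3 - <<'E'
from h import *
A=[t2w(*p) for p in [(-43,71.5,28),(43,71.5,28),(-43,-71.5,28),(43,-71.5,28),(43,71.5,4),(-40,77.5,28),(10,77.5,28),(10,141.5,28),(-40,141.5,28),(-18.5,-71.5,19),(18.5,-71.5,19),(10,141.5,8),(-40,-130,28)]]
for n,(x0,y0,x1,y1) in dict(top=(150,170,450,260),scene=(180,170,345,300)).items():
    c=load(n+"0.npz"); s=4
    im=cv2.resize(c["frame"][y0:y1,x0:x1,::-1],None,fx=s,fy=s,interpolation=cv2.INTER_CUBIC)
    for u,v in proj(c,A): cv2.circle(im,(int(round((u-x0+.5)*s-.5)),int(round((v-y0+.5)*s-.5))),3,(0,0,255),1)
    cv2.imwrite(f"pics/{n}0p.png",im[:,:800])
c=load("top0.npz"); f=c["frame"].astype(int)
m=np.zeros(f.shape[:2],np.uint8); sub=f[180:250,335:365]; h=cv2.cvtColor(c["frame"],cv2.COLOR_RGB2HSV)[180:250,335:365]
m[180:250,335:365]=((h[...,1]<45)&(h[...,2]>140))
k,l,st,ce=cv2.connectedComponentsWithStats(m); i=1+np.argmax(st[1:,4]); print(st[i],ce[i])
v,u=np.nonzero(l==i)
W=plane(c,np.c_[u,v],28.5)
bo=W[:,0]>455; ha=(W[:,0]<435)
print("bowl x",W[bo].min(0).round(1),W[bo].max(0).round(1),W[bo].mean(0).round(1))
vx,vy,x_,y_=cv2.fitLine(W[ha][:,:2].astype(np.float32),cv2.DIST_HUBER,0,.01,.01).ravel()
print("handle",vx,vy,x_,y_,np.degrees(np.arctan2(vy,vx)),W[ha].min(0),W[ha].max(0))
np.set_printoptions(suppress=True)
for vv in range(190,248,3): 
    q=u[v==vv]; 
    if len(q): print(vv,q.min(),q.max(),plane(c,[[q.mean(),vv]],28.5)[0].round(1))
E
```

```text
[343 186  18  60 554] [350.56137184 208.53068592]
bowl x [ 455.  -430.1   28.5] [ 522.1 -386.8   28.5] [ 492.  -406.    28.5]
handle 0.9985715 -0.053431053 403.58856 -404.7869 -3.0628326 [ 372.34980994 -411.3967841    28.5       ] [ 434.98528736 -398.27312924   28.5       ]
190 343 360 [ 511.6 -408.6   28.5]
193 343 360 [ 503.8 -406.3   28.5]
196 343 360 [ 496.1 -406.2   28.5]
199 343 360 [ 488.3 -405.1   28.5]
202 343 356 [ 480.6 -403.2   28.5]
205 343 356 [ 472.9 -403.1   28.5]
208 345 357 [ 465.3 -406.8   28.5]
211 349 353 [ 457.7 -406.7   28.5]
214 349 353 [ 450.1 -406.6   28.5]
217 349 353 [ 442.5 -406.5   28.5]
220 348 353 [ 434.9 -405.2   28.5]
223 348 353 [ 427.3 -405.1   28.5]
226 348 353 [ 419.8 -405.    28.5]
229 348 353 [ 412.2 -404.9   28.5]
232 348 353 [ 404.7 -404.8   28.5]
235 348 353 [ 397.3 -404.7   28.5]
238 348 353 [ 389.8 -404.6   28.5]
241 348 353 [ 382.4 -404.5   28.5]
244 348 353 [ 374.9 -404.5   28.5]
```

```bash
echo
```

```text
(no output)
```

View pics/scene0p.png

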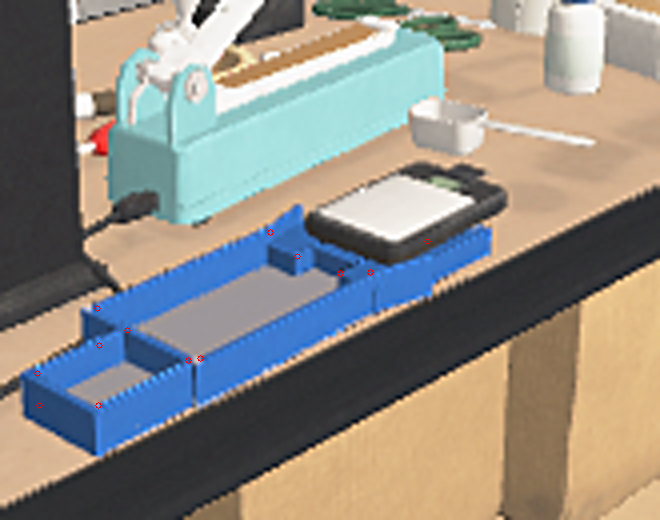

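View pics/top0p.png

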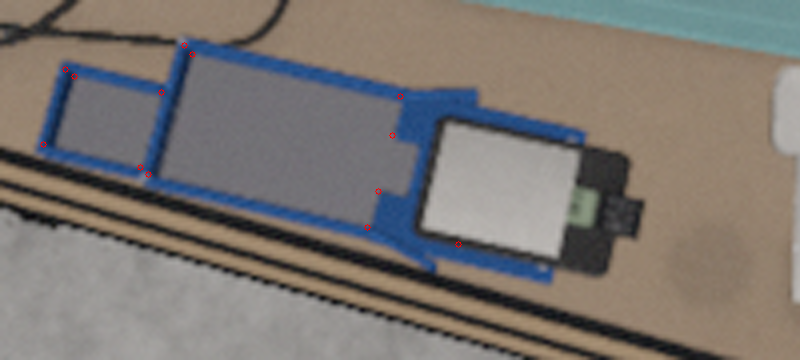

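Run:
```python
from h import *
np.set_printoptions(suppress=True)
c=load("top0.npz")
Z=lambda X:np.array(X,float)/4+np.array([150,170])-.375
for X,z in [((629,155),34),((605,274),34),((437,115),34),((415,232),34),((643,202),30),((636,236),30)]:
    w=plane(c,Z(X),z)[0]; print(X,w.round(1),w2t(w).round(1))
g=c["frame"].astype(float).sum(2)
rows=[]
for v in range(209,247):
    seg=g[v,335:368]; bg=np.median(seg); w=np.clip(seg-bg-20,0,None)
    if v>=0: w[(np.arange(335,368)<344)|(np.arange(335,368)>358)]=0
    if w.sum()>50: rows.append([(w*np.arange(335,368)).sum()/w.sum(),v,w.sum()])
rows=np.array(rows); W=plane(c,rows[:,:2],28)
for r,w in zip(rows[::3],W[::3]): print(r.round(2),w.round(1))
s=(rows[:,1]>=213)&(rows[:,1]<=243)
p=np.polyfit(W[s,0],W[s,1],1); print("handle line slope deg",np.degrees(np.arctan(p[0])),"y at 372,447,493",np.polyval(p,[372,447,493]))
# bowl rows
for v in range(184,210):
    seg=g[v,335:368]; bg=np.median(np.r_[seg[:5],seg[-5:]]); w=np.clip(seg-bg-30,0,None); u=np.arange(335,368)
    if w.sum()>100: 
        m=seg>(bg+ (seg.max()-bg)/2); print(v,u[m].min(),u[m].max(),seg.max(),plane(c,[[(u[m].min()+u[m].max())/2,v]],28)[0].round(1))
x0,y0,x1,y1=330,178,372,255
cv2.imwrite("pics/scoop0.png",cv2.resize(c["frame"][y0:y1,x0:x1,::-1],None,fx=7,fy=7,interpolation=cv2.INTER_NEAREST))
```

```text
(629, 155) [ 461.3 -295.8   34. ] [  38.6 -220.8]
(605, 274) [ 386.4 -281.5   34. ] [ -37.6 -223. ]
(437, 115) [ 484.5 -174.9   34. ] [ 35.3 -97.8]
(415, 232) [ 410.1 -163.3   34. ] [ -39.8 -102.4]
(643, 202) [ 432.3 -305.    30. ] [  12.3 -236.1]
(636, 236) [ 410.9 -300.8   30. ] [  -9.5 -236.5]
[350.78 209.   148.  ] [ 462.8 -406.3   28. ]
[351.03 212.   217.  ] [ 455.2 -406.8   28. ]
[350.9 215.  246. ] [ 447.6 -406.4   28. ]
[350.71 218.   303.  ] [ 440.  -405.9   28. ]
[350.56 221.   294.  ] [ 432.4 -405.4   28. ]
[350.58 224.   342.  ] [ 424.9 -405.3   28. ]
[350.55 227.   473.  ] [ 417.3 -405.2   28. ]
[350.45 230.   539.  ] [ 409.8 -404.8   28. ]
[350.42 233.   652.  ] [ 402.3 -404.7   28. ]
[350.4 236.  657. ] [ 394.8 -404.5   28. ]
[350.26 239.   645.  ] [ 387.4 -404.1   28. ]
[350.17 242.   650.  ] [ 379.9 -403.8   28. ]
[350.16 245.   264.  ] [ 372.5 -403.7   28. ]
handle line slope deg -1.9589953138300373 y at 372,447,493 [-403.50212338 -406.06744197 -407.64083736]
184 351 367 426.0 [ 527.7 -427.9   28. ]
187 346 356 516.0 [ 519.5 -407.5   28. ]
188 345 358 542.0 [ 516.9
[... 176 characters left out ...]
. ]
193 344 356 521.0 [ 503.9 -404.8   28. ]
194 344 356 522.0 [ 501.3 -404.8   28. ]
195 344 356 521.0 [ 498.7 -404.8   28. ]
196 344 356 521.0 [ 496.1 -404.7   28. ]
197 344 356 522.0 [ 493.6 -404.7   28. ]
198 344 356 522.0 [ 491.  -404.7   28. ]
199 344 356 522.0 [ 488.4 -404.6   28. ]
200 344 356 523.0 [ 485.8 -404.6   28. ]
201 344 356 521.0 [ 483.3 -404.6   28. ]
202 344 356 521.0 [ 480.7 -404.6   28. ]
203 344 356 528.0 [ 478.1 -404.5   28. ]
204 344 356 523.0 [ 475.6 -404.5   28. ]
205 344 356 522.0 [ 473.  -404.5   28. ]
206 344 356 517.0 [ 470.5 -404.4   28. ]
207 345 355 511.0 [ 467.9 -404.4   28. ]
208 346 355 486.0 [ 465.4 -405.6   28. ]
209 349 352 461.0 [ 462.8 -405.6   28. ]
```

View pics/scoop0.png

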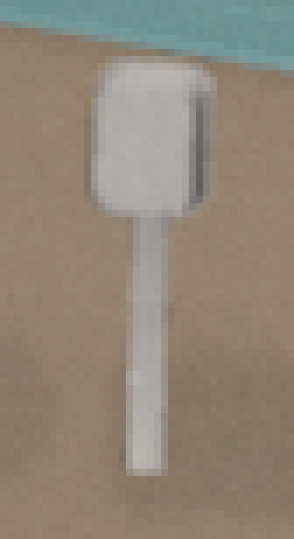

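Run:
```python
from h import *
np.set_printoptions(suppress=True,linewidth=160)
# height map by merging both cameras, 25mm cells
H=np.full((18,30),-1.)
for n in("top","scene"):
    c=load(n+"0.npz");P=pts(c)[c["z_map"]>0]
    ix=((P[:,0]-350)//20).astype(int); iy=((160-P[:,1])//25).astype(int)
    ok=(ix>=0)&(ix<18)&(iy>=0)&(iy<30)&(P[:,2]<700)
    np.maximum.at(H,(ix[ok],iy[ok]),P[ok,2])
print("      y:",[160-25*i for i in range(30)])
for i in range(17,-1,-1): print(350+20*i,H[i].round(0).astype(int))
```

```text
y: [160, 135, 110, 85, 60, 35, 10, -15, -40, -65, -90, -115, -140, -165, -190, -215, -240, -265, -290, -315, -340, -365, -390, -415, -440, -465, -490, -515, -540, -565]
690 [532 532 332  13 540 444 409 402 402 401 491   4   5   4  18  20  27  29  72  81  76  28  26  26  28   5   6  10   6   5]
670 [531 532   1 365 539 531 433 425 420 417 520   3   3   4   3   5  21  25  69  79  74  26  30  27  18   4   3   8  10   7]
650 [536 533   4 536 543 543 543 543 543 543 542   6   5   2   2   3   2   3   3  11   4   4   3   3   1   3  -1  -1   9   9]
630 [377 377   4 536 543 543 543 543 544 544 543   2   5 113 115  67  65  58  -1  -1  -1  -1  -1   3   2   2   3   3   4  12]
610 [ 19  16   4 376 378 539 540 541 543 543 539   4   5 113 119 118 124  -1  -1  -1  -1  -1  -1   4   3   4   4   5   4  15]
590 [  4   3   6  18  51 373 377 377 539 523  27  32  48 108 121 126 142 160 175 186 201 207  78  67  68  66   4   3   3   6]
570 [  5   4   5  36  45   3  17  19 368 373   3   4  53 118 116 119 141 162 178 191 207 224 244 261 273 265   5   4   5   6]
550 [  9   4   4  34  38   3   4   4  14  22   4 
[... 396 characters left out ...]
  9  9  9 23 39 38 38 35 21  3  4  3 29 25 31  5  4  4  5 71 98]
450 [ 2  3  3 31 31 29 31  7  8  8  7  8 26 39 40 39 39 37 36  4  4 27 30 28  4  4  4  4 94 99]
430 [ -1  -1  -1   3  30  30  31  32  28   8   8  21  35  40  40  39  38  41  40   3   4   4  31   5   2   5   3   4  72 100]
410 [-1 -1 -1 -1 -1 -1  2 30 32 31 32 30 37 41 41 39 39 40 38  6  4  3 32  3  4  3  5  3  4  4]
390 [-1 -1 -1 -1 -1 -1 -1 -1 -1  3  4 30 35 37 41 38 39 38 36  3  4  5 32  3  3  4  4  3  4  4]
370 [-1 -1 -1 -1 -1 -1 -1 -1 -1 -1 -1 -1  2 29 21 26 36 37  4  4  4  4 32  4  3  5  4  4  4  5]
350 [ -1  -1  -1  -1  -1  -1  -1  -1  -1  -1  -1  -1  -1  -1  -1   2   3   5   5   3   4   4   4   5   3   4   4   4   4 129]
```

```bash
python3 -m inch '[[[0,0,0],[1,-0.74,0],0],[[0,0,0],[1,-0.74,0],0],[[0,0,0],[1,-0.74,0],0],[[0,0,0],[1,-0.74,0],0],[[0,0,0],[1,-0.74,0],0],[[0,0,0],[1,-0.74,0],0],[[0,0,0],[1,-0.74,0],0],[[0,0,0],[1,-0.74,0],0],[[0,0,0],[1,-0.74,0],0],[[0,0,0],[1,-0.74,0],0]]' 10
cat >> h.py <<'E'
from scipy.spatial.transform import Rotation as Ro
def st(robot,verbose=True):
    o=robot.observe(); R=Ro.from_rotvec(o["ee_rot"]).as_matrix()
    if verbose:
        print("t",round(o["t"],2),"tcp",o["tcp_pos"].round(1),"tray",w2t(o["tcp_pos"]).round(1),"yaw x",np.degrees(np.arctan2(R[1,0],R[0,0])).round(2),"tilt",np.degrees(np.arccos(-R[2,2])).round(2),"F",o["wrist_force"].round(1),"gap",round(o["finger_gap"],1),"q",o["joint_positions"].round(2))
    return o,R
def togo(robot,target,yaw=None):
    o,R=st(robot); d=R.T@(np.array(target,float)-o["tcp_pos"])/25
    print("shift units",d.round(2))
    if yaw is not None:
        Rt=Ro.from_euler("z",yaw,degrees=True).as_matrix()@np.diag([1,-1,-1.]); print("turn units",(np.degrees(Ro.from_matrix(R.T@Rt).as_rotvec())/5).round(2))
E
python3 -c "
from h import *
from station import robot
togo(robot,t2w(0,-250,150),77.6)"
```

```text
t: 1.1
tcp_pos: [350.8, -387.3, 211.7]
ee_rot: [-3.112, -0.344, 0.014]
wrist_force: [0.7, 0.1, 0.4]
finger_gap: 17.2
t 1.1 tcp [ 350.8 -387.3  211.7] tray [ -49.7 -333.9] yaw x 12.63 tilt 0.78 F [0.7 0.1 0.4] gap 17.2 q [ 0.82  0.43 -0.04  1.79  0.02  0.94 -0.58]
shift units [ 3.24 -2.17  2.47]
turn units [ -0.16   0.   -12.99]
```

```bash
python3 -m inch '[[[0,0,0],[1,-0.68,0.3],0],[[0,0,0],[1,-0.68,0.3],0],[[0,0,0],[1,-0.68,0.3],0],[[0,0,-1],[0,0,0.3],0],[[0,0,-1],[0,0,0.3],0],[[0,0,-1],[0,0,0],0],[[0,0,-1],[0,0,0],0],[[0,0,-1],[0,0,0],0],[[0,0,-1],[0,0,0],0],[[0,0,-1],[0,0,0],0],[[0,0,-1],[0,0,0],0],[[0,0,-1],[0,0,0],0]]'
python3 -c "
from h import *
from station import robot
togo(robot,t2w(0,-252,60),77.6)"
```

```text
t: 2.3
tcp_pos: [416.6, -307.9, 168.3]
ee_rot: [-2.695, -1.565, 0.008]
wrist_force: [-0.0, 0.6, 0.0]
finger_gap: 0.4
t 2.3 tcp [ 416.6 -307.9  168.3] tray [  -2.5 -242.2] yaw x 60.29 tilt 1.45 F [-0.   0.6  0. ] gap 0.4 q [ 0.79  0.5  -0.29  1.84  0.17  0.85 -0.1 ]
shift units [-0.38  0.31  4.32]
turn units [-0.26 -0.13 -3.46]
```

```bash
python3 -m inch '[[[0,0,-1],[-0.3,0.2,0],0],[[0,0,-1],[-0.2,0,0],0],[[-0.2,-0.1,-1],[0,0,0],0],[[0,0,-0.7],[0,0,0.5],0],[[0,0,0],[0,0,1],0],[[0,0,0],[0,0,1],0],[[0,0,0],[0,0,1],0],[[0,0,0],[0,0,0],0]]'
python3 -c "
from h import *
from station import robot
togo(robot,t2w(0,-252,24),77.6)"
```

```text
t: 3.1
tcp_pos: [412.9, -321.7, 76.3]
ee_rot: [-2.408, -2.006, -0.001]
wrist_force: [-0.5, 0.2, -0.8]
finger_gap: 0.6
t 3.1 tcp [ 412.9 -321.7   76.3] tray [  -3.1 -256.6] yaw x 79.58 tilt 0.46 F [-0.5  0.2 -0.8] gap 0.6 q [ 0.83  0.64 -0.32  1.93  0.31  0.63  0.13]
shift units [0.17 0.14 2.09]
turn units [-0.07 -0.06  0.4 ]
```

```bash
python3 -m inch '[[[0,0,0.4],[0.1,0.1,0.7],0],[[0,0,0],[0,0,0.7],0],[[0,0,0],[0,0,0.7],0],[[0,0,0],[0,0,0],0]]'
python3 - <<'E'
from h import *
from station import robot,eyes
togo(robot,t2w(0,-252,24),77.6)
for n in("scene","top"):
    c=eyes.capture(n); np.savez(f"{n}1.npz",**c)
    x0,y0,x1,y1=(150,160,350,260) if n=="top" else (200,130,400,280)
    cv2.imwrite(f"pics/{n}1.png",cv2.resize(c["frame"][y0:y1,x0:x1,::-1],None,fx=4,fy=4,interpolation=cv2.INTER_CUBIC))
E
```

```text
t: 3.5
tcp_pos: [417.5, -320.7, 25.2]
ee_rot: [-2.447, -1.963, -0.002]
wrist_force: [-0.9, 0.0, -0.8]
finger_gap: 0.4
t 3.5 tcp [ 417.5 -320.7   25.2] tray [   1.2 -254.6] yaw x 77.47 tilt 0.25 F [-0.9  0.  -0.8] gap 0.4 q [ 0.78  0.72 -0.26  1.95  0.35  0.51  0.06]
shift units [ 0.1  -0.05  0.05]
turn units [-0.03 -0.04 -0.03]
```

```bash
echo
```

```text
(no output)
```

View pics/scene1.png

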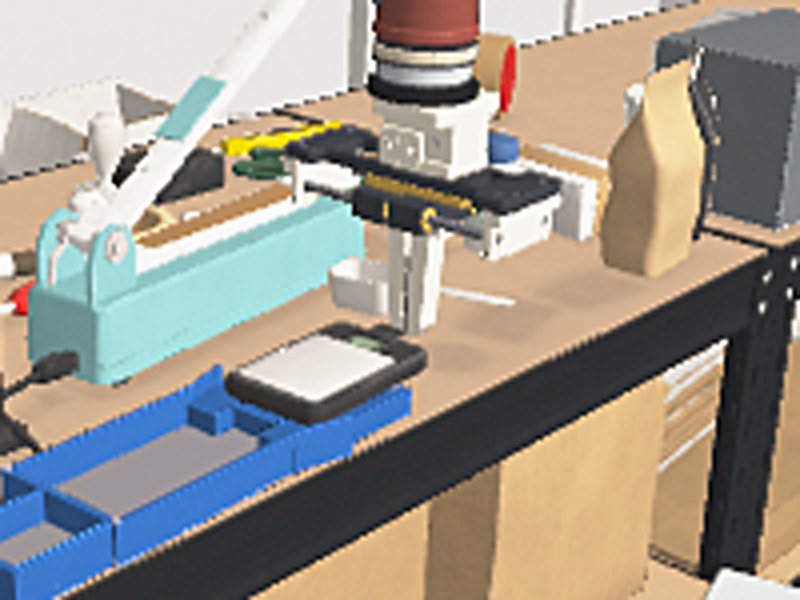

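View pics/top1.png

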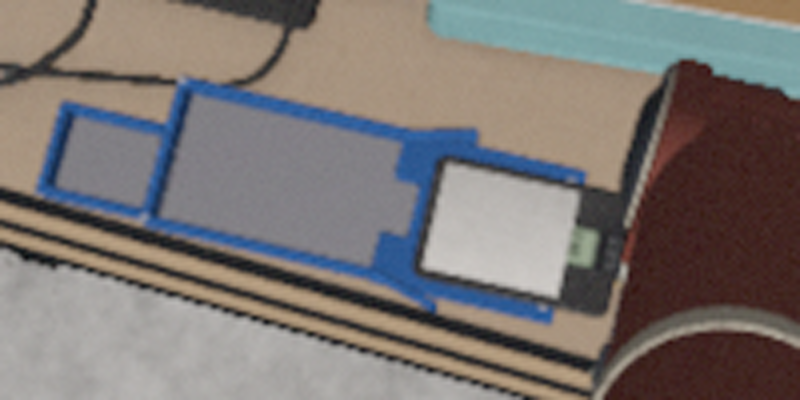

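```bash
python3 -m inch '[[[0,0,0],[0.4,-0.05,0.05],0],[[0,0,0],[0.4,0,0],0],[[0,0,0],[0.4,0,0],0],[[0,0,0],[0.4,0,0],0],[[0,0,0],[0.4,0,0],0],[[0,0,0],[0.4,0,0],0],[[0,0,0],[0.4,0,0],0],[[0,0,0],[0.4,0,0],0],[[0,0,0],[0.4,0,0],0],[[0,0,0],[0.4,0,0],0]]'
python3 - <<'E'
from h import *
from station import robot,eyes
togo(robot,t2w(0,-85,24),77.6)
for n in("scene",):
    c=eyes.capture(n); np.savez(f"{n}2.npz",**c)
    x0,y0,x1,y1=(150,160,350,260) if n=="top" else (200,160,360,280)
    cv2.imwrite(f"pics/{n}2.png",cv2.resize(c["frame"][y0:y1,x0:x1,::-1],None,fx=5,fy=5,interpolation=cv2.INTER_CUBIC))
E
```

```text
t: 4.6
tcp_pos: [443.1, -217.2, 29.7]
ee_rot: [2.446, 1.96, 0.007]
wrist_force: [-0.5, -0.7, 0.1]
finger_gap: 0.5
t 4.6 tcp [ 443.1 -217.2   29.7] tray [   4. -148.] yaw x 77.43 tilt 0.48 F [-0.5 -0.7  0.1] gap 0.5 q [ 0.56  0.67 -0.22  2.05  0.32  0.44 -0.13]
shift units [ 2.52 -0.17  0.22]
turn units [ 0.1   0.01 -0.03]
```

View pics/scene2.png

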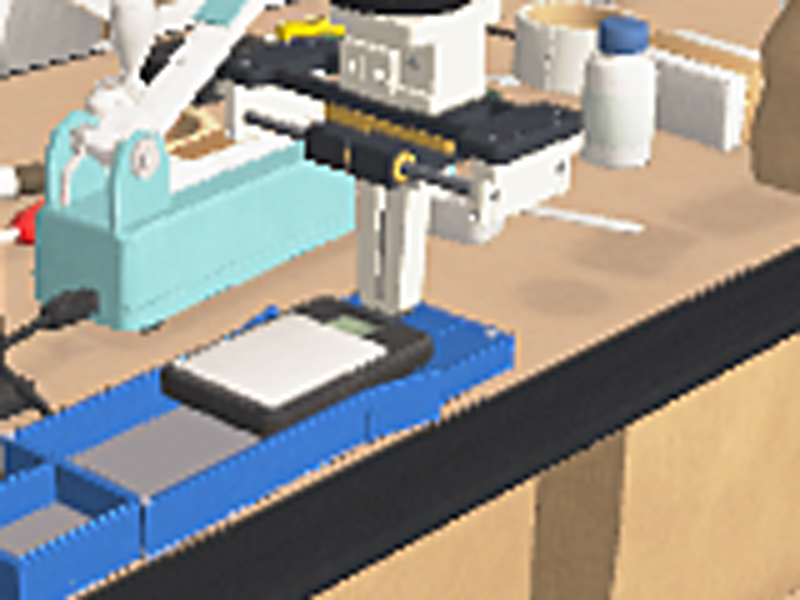

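```bash
python3 -m inch '[[[0,0,0],[0.3,-0.15,0.15],0],[[0,0,0],[0.3,-0.05,0.1],0],[[0,0,0],[0.3,-0.02,0.05],0],[[0,0,0],[0.3,-0.02,0.03],0],[[0,0,0],[0.3,-0.02,0.03],0],[[0,0,0],[0.3,-0.02,0.03],0]]'
python3 - <<'E'
from h import *
from station import robot,eyes
togo(robot,t2w(0,-79,24),77.6)
for n in("scene",):
    c=eyes.capture(n); np.savez(f"{n}3.npz",**c)
    x0,y0,x1,y1=(150,160,350,260) if n=="top" else (200,160,360,280)
    cv2.imwrite(f"pics/{n}3.png",cv2.resize(c["frame"][y0:y1,x0:x1,::-1],None,fx=5,fy=5,interpolation=cv2.INTER_CUBIC))
E
```

```text
t: 5.25
tcp_pos: [447.1, -167.4, 19.3]
ee_rot: [2.444, 1.961, 0.008]
wrist_force: [-0.8, -5.8, 9.2]
finger_gap: 0.9
t 5.25 tcp [ 447.1 -167.4   19.3] tray [ -2.8 -98.5] yaw x 77.47 tilt 0.54 F [-0.8 -5.8  9.2] gap 0.9 q [ 0.44  0.68 -0.18  2.11  0.32  0.37 -0.22]
shift units [ 0.78  0.11 -0.19]
turn units [ 0.11  0.01 -0.03]
```

View pics/scene3.png

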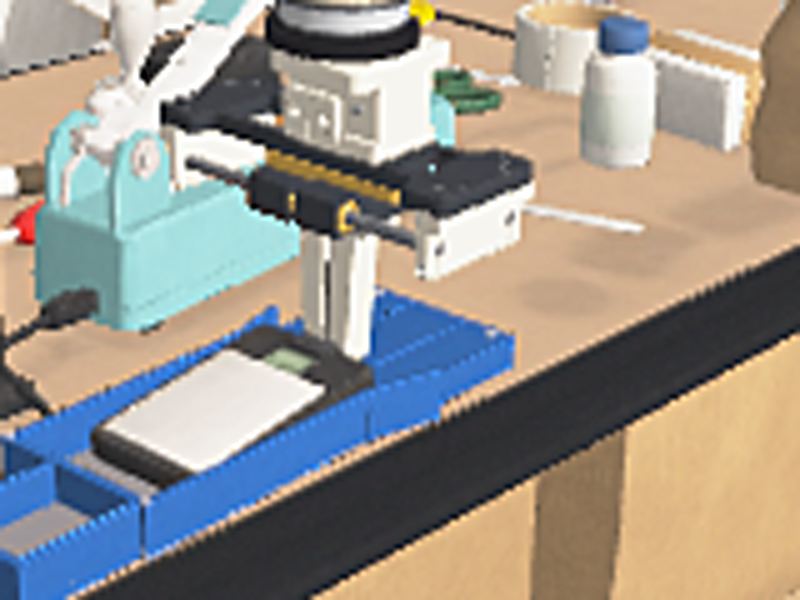

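```bash
python3 -m inch '[[[0,0,0],[0,0.1,-0.15],0],[[0,0,0],[0.2,0,-0.03],0],[[0,0,0],[0.2,0,0],0]]'
python3 -c "
from h import *
from station import robot
togo(robot,t2w(0,-79,23),77.6)"
```

```text
t: 5.6
tcp_pos: [452.0, -155.8, 24.1]
ee_rot: [2.444, 1.963, 0.009]
wrist_force: [-0.2, -0.2, -0.5]
finger_gap: 0.4
t 5.6 tcp [ 452.  -155.8   24.1] tray [ -0.5 -86.1] yaw x 77.55 tilt 0.5 F [-0.2 -0.2 -0.5] gap 0.4 q [ 0.41  0.67 -0.19  2.1   0.31  0.39 -0.24]
shift units [0.29 0.02 0.04]
turn units [ 0.1  -0.   -0.01]
```

```bash
python3 -m inch '[[[0,0,0],[0.2,0,0.02],0],[[0,0,0],[0.2,0,0.02],0],[[0,0,0],[0.1,0,0],0]]'
python3 - <<'E'
from h import *
from station import robot,eyes
togo(robot,t2w(0,-62,23),77.6)
for n in("scene",):
    c=eyes.capture(n); np.savez(f"{n}4.npz",**c)
    x0,y0,x1,y1=(150,160,350,260) if n=="top" else (200,160,360,280)
    cv2.imwrite(f"pics/{n}4.png",cv2.resize(c["frame"][y0:y1,x0:x1,::-1],None,fx=5,fy=5,interpolation=cv2.INTER_CUBIC))
E
```

```text
t: 5.9
tcp_pos: [455.0, -141.6, 23.0]
ee_rot: [2.444, 1.964, 0.01]
wrist_force: [-0.2, -0.1, 0.8]
finger_gap: 0.5
t 5.9 tcp [ 455.  -141.6   23. ] tray [ -0.6 -71.7] yaw x 77.58 tilt 0.5 F [-0.2 -0.1  0.8] gap 0.5 q [ 0.38  0.67 -0.18  2.1   0.3   0.38 -0.26]
shift units [0.39 0.03 0.  ]
turn units [ 0.1  -0.01 -0.  ]
```

View pics/scene4.png

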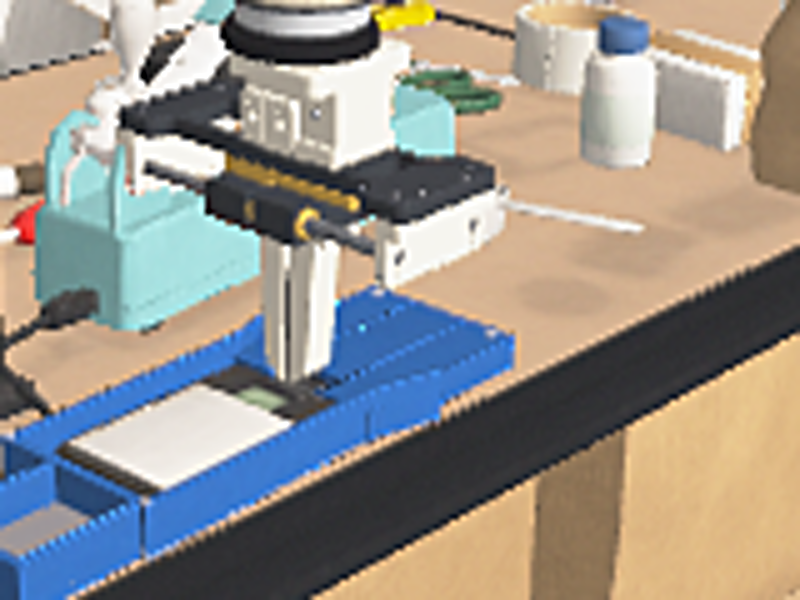

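```bash
python3 -m inch '[[[0,0,0],[0,0,-0.6],0],[[0,0,0],[0,0,-1],0],[[0,0,0],[0,0,-1],0],[[0,0,1],[-0.5,0,-1],30],[[0,0,1],[-1,0,-1],40],[[0,0,1],[-1,-0.1,0],45],[[0,0,1],[-1,-0.2,0],45],[[0,0,1],[-1,-0.3,0],45],[[0,0,1],[-1,-0.4,0],45],[[0,0,1],[-0.9,-0.5,0],45],[[0,0,1],[-0.8,-0.5,0],45],[[0,0,1],[-0.8,-0.6,0],45]]'
python3 - <<'E'
from h import *
from station import robot,eyes
togo(robot,(437.5,-405.8,60),-2)
for n in("scene","top"):
    c=eyes.capture(n); np.savez(f"{n}5.npz",**c)
    x0,y0,x1,y1=(150,160,370,260) if n=="top" else (180,160,360,290)
    cv2.imwrite(f"pics/{n}5.png",cv2.resize(c["frame"][y0:y1,x0:x1,::-1],None,fx=3.6 if n=="top" else 4.4,fy=3.6 if n=="top" else 4.4,interpolation=cv2.INTER_CUBIC))
E
```

```text
t: 7.15
tcp_pos: [299.1, -264.1, 141.2]
ee_rot: [3.021, 0.843, 0.021]
wrist_force: [0.5, 0.3, 0.1]
finger_gap: 41.6
t 7.15 tcp [ 299.1 -264.1  141.2] tray [-126.6 -224.7] yaw x 31.19 tilt 0.83 F [0.5 0.3 0.1] gap 41.6 q [ 0.73  0.36 -0.08  2.21  0.03  0.57 -0.39]
shift units [1.76 7.69 3.33]
turn units [ 0.05 -0.16  6.64]
```

```bash
echo
```

```text
(no output)
```

View pics/scene5.png

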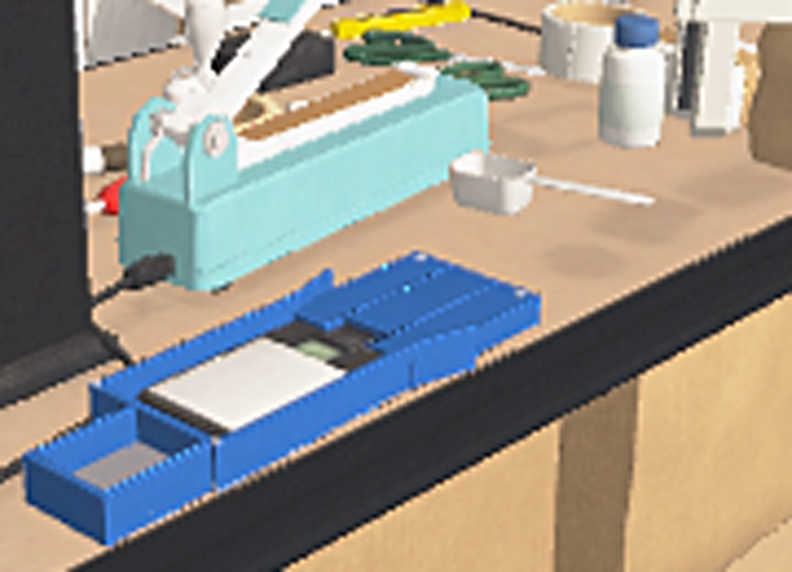

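View pics/top5.png

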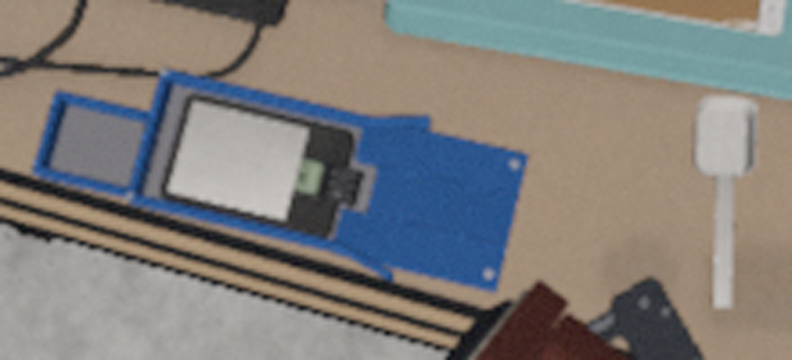

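Run:
```python
from h import *
c=load("top5.npz");P=pts(c); Tr=w2t(P); 
# plate region depth vs tray coords
m=(np.abs(Tr[...,0])<25)&(Tr[...,1]>-35)&(Tr[...,1]<45)&(P[...,2]>0)&(P[...,2]<60)
A=np.c_[Tr[m],np.ones(m.sum())]; s=np.linalg.lstsq(A,P[m][:,2],rcond=None)[0]; print("plate plane slopes deg",np.degrees(s[:2]),"z0",s[2],m.sum())
mb=(np.abs(Tr[...,0])<30)&(Tr[...,1]>-180)&(Tr[...,1]<-110); print("deck z",np.median(P[mb][:,2])); 
mp=(np.abs(Tr[...,0]+15)<15)&(np.abs(Tr[...,1]-110)<20); print("pocket z",np.median(P[mp][:,2]))
Z=lambda X:np.array(X,float)/3.6+np.array([150,160])-.36
for nm,X,z in [("front+x",(188,92),19),("front-x",(163,197),19),("rear+x",(355,128),19),("rear-x",(331,238),19),("tab",(370,172),17),("tab",(362,205),17)]:
    w=plane(c,Z(X),z)[0]; print(nm,w2t(w).round(1))
```

```text
plate plane slopes deg [-0.25402676  0.1622662 ] z0 20.56193621687599 598
deck z 19.009264690029738
pocket z 8.149728366882487
front+x [37.3 55.2]
front-x [-40.2  52.2]
rear+x [ 39.7 -67.8]
rear-x [-40.6 -70.9]
tab [ 11.7 -85.8]
tab [-12.6 -86.1]
```

```bash
python3 -c "
from h import *
from station import robot
togo(robot,t2w(0,-15,120),77.6)"
```

```text
t 7.25 tcp [ 295.8 -263.   140.9] tray [-130.1 -224.4] yaw x 31.16 tilt 0.56 F [-0.6 -0.2 -0.6] gap 42.1 q [ 0.73  0.35 -0.07  2.21  0.04  0.57 -0.39]
shift units [ 9.53 -2.49  0.91]
turn units [ 0.09 -0.08 -9.29]
```

```bash
python3 -m inch '[[[0,0,0],[1,-0.25,0],0],[[0,0,0],[1,-0.25,0],0],[[0,0,0],[1,-0.25,0],0],[[0,0,0],[1,-0.25,0],0],[[0,0,0],[1,-0.25,0],0],[[0,0,0],[1,-0.25,0],0],[[0,0,0],[1,-0.25,0],0],[[0,0,0],[1,-0.25,0.2],0],[[0,0,0],[1,-0.25,0.3],0],[[0,0,-1],[0,0,0.2],0],[[0,0,-1],[0,0,0],0],[[0,0,-1],[0,0,0],0]]' 10
python3 -m inch '[[[0,0,-1],[0,0,0],0],[[0,0,-1],[0,0,0],0],[[0,0,-1],[0,0,0],0],[[0,0,-1],[0,0,0],0],[[0,0,-1],[0,0,0],0],[[0,0,-1],[0,0,0],0]]'
python3 -c "
from h import *
from station import robot
togo(robot,t2w(0,-15,40),77.6)"
```

```text
t: 8.45
tcp_pos: [478.1, -83.8, 125.8]
ee_rot: [2.864, 1.273, 0.038]
wrist_force: [-0.4, -0.4, -0.5]
finger_gap: 0.4
t: 9.05
tcp_pos: [483.6, -77.9, 125.6]
ee_rot: [2.396, 2.011, 0.043]
wrist_force: [-0.4, 0.6, 0.4]
finger_gap: 0.7
t 9.05 tcp [483.6 -77.9 125.6] tray [13.6 -3.3] yaw x 80.01 tilt 1.76 F [-0.4  0.6  0.4] gap 0.7 q [ 0.35  0.5  -0.32  2.01  0.24  0.64 -0.3 ]
shift units [-0.49 -0.66  3.4 ]
turn units [ 0.32 -0.15  0.48]
```

```bash
python3 -m inch '[[[0.3,-0.15,0.5],[-0.3,-0.4,0.6],0],[[0,0,0],[-0.2,-0.26,1],0],[[0,0,0],[0,0,1],0],[[0,0,0],[0,0,0.7],0],[[0,0,0],[0,0,0],0]]'
python3 -c "
from h import *
from station import robot
togo(robot,t2w(0,-15,21),77.6)"
```

```text
t: 9.55
tcp_pos: [471.9, -83.5, 41.1]
ee_rot: [2.438, 1.974, 0.015]
wrist_force: [-0.7, 0.5, 1.0]
finger_gap: 0.4
t 9.55 tcp [471.9 -83.5  41.1] tray [  3.4 -11.2] yaw x 78.0 tilt 0.62 F [-0.7  0.5  1. ] gap 0.4 q [ 0.29  0.64 -0.23  2.09  0.31  0.43 -0.39]
shift units [-0.15 -0.14  0.8 ]
turn units [ 0.11 -0.06  0.08]
```

```bash
python3 -m inch '[[[0.1,-0.06,0.08],[-0.15,-0.14,0.4],0],[[0,0,0],[0,0,0.3],0],[[0,0,0],[0,0,0.1],0],[[0,0,0],[0,0,0.1],0]]'
python3 -c "
from h import *
from station import robot
togo(robot,t2w(0,-2,19),77.6)"
```

```text
t: 9.95
tcp_pos: [470.4, -85.7, 19.2]
ee_rot: [2.444, 1.968, 0.005]
wrist_force: [-5.0, 0.4, 34.2]
finger_gap: 0.3
t 9.95 tcp [470.4 -85.7  19.2] tray [  2.4 -13.7] yaw x 77.69 tilt 0.27 F [-5.   0.4 34.2] gap 0.3 q [ 0.27  0.68 -0.2   2.1   0.33  0.39 -0.41]
shift units [ 0.47 -0.1   0.01]
turn units [ 0.05 -0.    0.02]
```

```bash
python3 -m inch '[[[0,0,0],[0,0,-0.03],0]]'
```

```text
t: 10.05
tcp_pos: [470.9, -85.6, 20.4]
ee_rot: [2.443, 1.968, 0.006]
wrist_force: [-0.2, 0.1, -0.4]
finger_gap: 0.5
```

```bash
python3 -m inch '[[[0,0,0],[0,0,0.05],0],[[0,0,0],[0.15,0,0.02],0],[[0,0,0],[0.15,0,0.02],0]]'
python3 -c "
from h import *
from station import robot
togo(robot,t2w(0,-2,19),77.6)"
```

```text
t: 10.35
tcp_pos: [473.1, -80.3, 19.3]
ee_rot: [2.443, 1.963, 0.005]
wrist_force: [-1.3, -4.7, 8.1]
finger_gap: 0.4
t 10.35 tcp [473.1 -80.3  19.3] tray [ 3.8 -7.8] yaw x 77.58 tilt 0.49 F [-1.3 -4.7  8.1] gap 0.4 q [ 0.25  0.68 -0.19  2.1   0.33  0.38 -0.42]
shift units [ 0.23 -0.15  0.01]
turn units [ 0.09  0.02 -0.  ]
```

```bash
python3 -m inch '[[[0,0,0],[0.15,-0.03,0.02],0],[[0,0,0],[0.15,-0.03,0.02],0],[[0,0,0],[0.12,-0.03,0.02],0]]'
python3 -m inch '[[[0,0,0],[0,0,-0.4],0],[[0,0,0],[0,0,-1],0],[[0,0,0],[0,0,-1],0]]'
python3 - <<'E'
from h import *
from station import robot,eyes
togo(robot,t2w(0,-2,19),77.6)
c=eyes.capture("scene"); np.savez(f"scene6.npz",**c)
x0,y0,x1,y1=(180,160,340,290)
cv2.imwrite(f"pics/scene6.png",cv2.resize(c["frame"][y0:y1,x0:x1,::-1],None,fx=4.4,fy=4.4,interpolation=cv2.INTER_CUBIC))
E
```

```text
t: 10.65
tcp_pos: [474.5, -72.5, 19.4]
ee_rot: [2.441, 1.956, 0.004]
wrist_force: [-0.1, -3.3, 5.4]
finger_gap: 0.5
t: 10.95
tcp_pos: [471.9, -69.6, 79.0]
ee_rot: [2.443, 1.963, -0.003]
wrist_force: [0.2, -0.3, 0.8]
finger_gap: 0.2
t 10.95 tcp [471.9 -69.6  79. ] tray [0.4 2.3] yaw x 77.57 tilt 0.44 F [ 0.2 -0.3  0.8] gap 0.2 q [ 0.27  0.57 -0.25  2.06  0.28  0.54 -0.4 ]
shift units [-0.16 -0.03  2.4 ]
turn units [ 0.05  0.07 -0.01]
```

View pics/scene6.png

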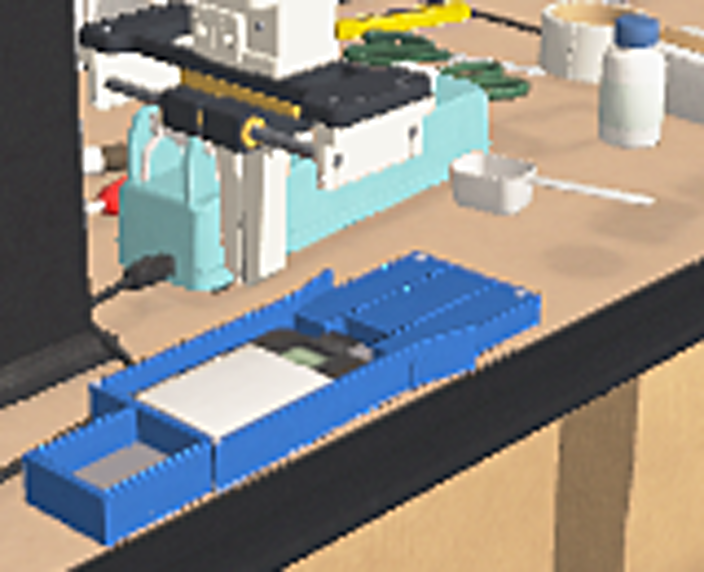

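```bash
python3 -m inch '[[[0,0,0],[-1,0,-1],20],[[0,0,0],[-1,0,-0.5],43],[[0,0,0],[-1,0,0],43],[[0,0,0],[-1,0,0],43],[[0,0,0],[-1,0,0],43],[[0,0,0],[-1,0,0],43],[[0,0,1],[0,0,0],43],[[0,0,1],[0,0,0],43],[[0,0,1],[0,0,0],43],[[0,0,1],[0,0,0],43],[[0,0,1],[0,0,0],43],[[0,0,1],[0,0,0],43]]'
python3 -m inch '[[[0,0,1],[0,0,0],43],[[0,0,1],[0,0,0],43],[[0,0,1],[0,0,0],43],[[0,0,1],[0,0,0],43],[[0,0,1],[0,0,0],43],[[0,0,1],[0,0,0],43],[[0,0,1],[0,0,0],43],[[0,0,1],[0,0,0],43],[[0,0,1],[0,0,0],43]]'
python3 -c "
from h import *
from station import robot
togo(robot,(437.5,-405.8,80),-2)"
```

```text
t: 12.2
tcp_pos: [443.4, -215.6, 126.3]
ee_rot: [2.874, 1.243, 0.029]
wrist_force: [1.0, -0.0, 0.4]
finger_gap: 39.9
t: 13.1
tcp_pos: [444.0, -209.0, 126.9]
ee_rot: [-3.136, -0.007, -0.037]
wrist_force: [-0.6, 0.3, -0.4]
finger_gap: 40.3
t 13.1 tcp [ 444.  -209.   126.9] tray [   3.1 -139.8] yaw x 0.25 tilt 1.39 F [-0.6  0.3 -0.4] gap 40.3 q [ 0.36  0.49  0.07  2.   -0.08  0.63 -1.09]
shift units [-0.34  7.88  1.83]
turn units [-0.06 -0.27  0.45]
```

```bash
python3 -m inch '[[[0,0,0.4],[0,0.5,0],43],[[0,0,0],[0,1,0],43],[[0,0,0],[0,1,0],43],[[0,0,0],[0,1,0],43],[[0,0,0],[0,1,0],43],[[0,0,0],[0,1,0],43],[[0,0,0],[-0.1,1,0],43],[[0,0,0],[-0.1,0.8,0.3],43],[[0,0,0],[0,0.3,0.5],43],[[0,0,0],[0,0,0],43]]'
python3 -c "
from h import *
from station import robot
togo(robot,(437.5,-405.8,50),-2)"
```

```text
t: 14.1
tcp_pos: [433.6, -410.0, 104.3]
ee_rot: [-3.136, 0.039, -0.041]
wrist_force: [-0.4, -0.1, 0.0]
finger_gap: 40.1
t 14.1 tcp [ 433.6 -410.   104.3] tray [  36.1 -338.4] yaw x -1.42 tilt 1.54 F [-0.4 -0.1  0. ] gap 40.1 q [ 0.7   0.65  0.06  1.73 -0.08  0.75 -0.79]
shift units [ 0.09 -0.16  2.18]
turn units [-0.07 -0.3   0.12]
```

```bash
python3 -m inch '[[[-0.07,-0.3,0.12],[0,-0.1,0.6],43],[[0,0,0],[0.05,0,0.8],43],[[0,0,0],[0.05,0,0.7],43],[[0,0,0],[0,0,0],43]]'
python3 - <<'E'
from h import *
from station import robot,eyes
togo(robot,(437.5,-405.8,15),-2)
c=eyes.capture("scene"); np.savez(f"scene7.npz",**c)
x0,y0,x1,y1=(260,120,380,220)
cv2.imwrite(f"pics/scene7.png",cv2.resize(c["frame"][y0:y1,x0:x1,::-1],None,fx=6,fy=6,interpolation=cv2.INTER_CUBIC))
E
```

```text
t: 14.5
tcp_pos: [438.2, -403.2, 50.2]
ee_rot: [-3.137, 0.048, -0.0]
wrist_force: [-0.9, -0.2, -0.0]
finger_gap: 39.9
t 14.5 tcp [ 438.2 -403.2   50.2] tray [  39.1 -330.7] yaw x -1.75 tilt 0.23 F [-0.9 -0.2 -0. ] gap 39.9 q [ 0.67  0.74  0.07  1.75 -0.08  0.66 -0.82]
shift units [-0.02  0.11  1.41]
turn units [-0.05 -0.    0.05]
```

View pics/scene7.png

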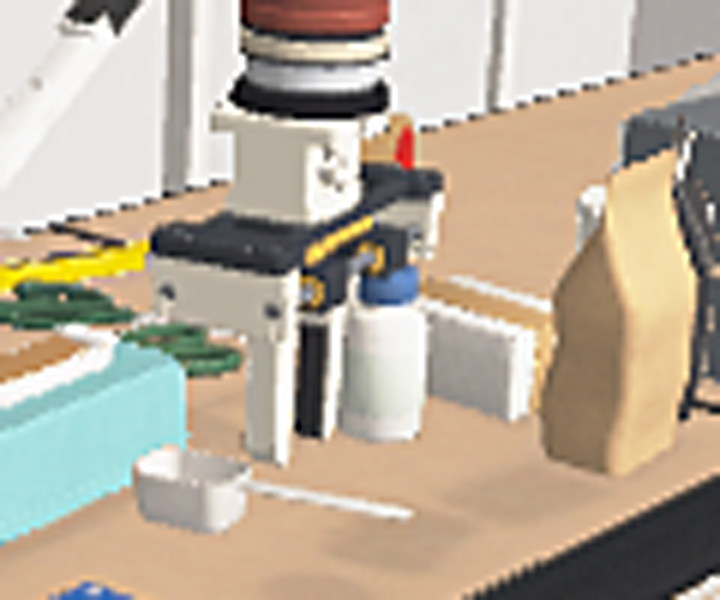

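```bash
python3 -m inch '[[[0,0,0],[0,0.1,0.5],43],[[0,0,0],[0,0,0.5],43],[[0,0,0],[0,0,0.35],43],[[0,0,0],[0,0,0],43]]'
python3 -c "
from h import *
from station import robot
togo(robot,(437.5,-405.8,15),-2)"
```

```text
t: 14.95
tcp_pos: [440.4, -406.4, 17.5]
ee_rot: [-3.141, 0.046, -0.008]
wrist_force: [-0.5, 0.4, -0.1]
finger_gap: 40.3
t 14.95 tcp [ 440.4 -406.4   17.5] tray [  41.9 -333.4] yaw x -1.66 tilt 0.3 F [-0.5  0.4 -0.1] gap 40.3 q [ 0.67  0.79  0.06  1.76 -0.08  0.59 -0.82]
shift units [-0.12 -0.02  0.1 ]
turn units [-0.01 -0.06  0.07]
```

```bash
python3 -m inch '[[[0,0,0.07],[-0.12,0,0.08],43],[[0,0,0],[0,0,0],10],[[0,0,0],[0,0,0],0],[[0,0,0],[0,0,0],0],[[0,0,0],[0,0,0],0],[[0,0,0],[0,0,0],0]]' 20
python3 - <<'E'
from h import *
from station import robot,eyes
st(robot)
c=eyes.capture("scene"); np.savez(f"scene8.npz",**c)
x0,y0,x1,y1=(260,120,380,220)
cv2.imwrite(f"pics/scene8.png",cv2.resize(c["frame"][y0:y1,x0:x1,::-1],None,fx=6,fy=6,interpolation=cv2.INTER_CUBIC))
E
```

```text
t: 15.55
tcp_pos: [437.4, -407.2, 16.4]
ee_rot: [3.14, -0.057, 0.01]
wrist_force: [-0.6, 0.2, -0.0]
finger_gap: 10.9
t 15.55 tcp [ 437.4 -407.2   16.4] tray [  39.2 -334.8] yaw x -2.08 tilt 0.38 F [-0.6  0.2 -0. ] gap 10.9 q [ 0.68  0.79  0.06  1.77 -0.08  0.58 -0.82]
```

View pics/scene8.png

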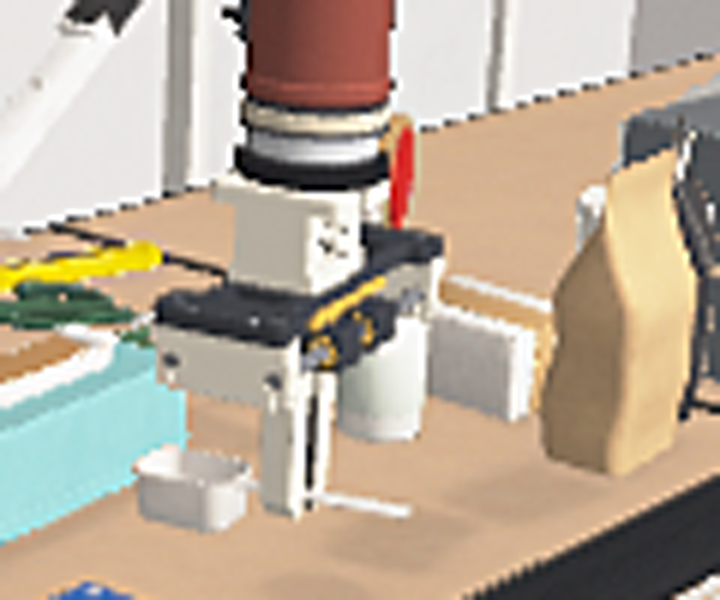

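```bash
python3 -m inch '[[[0,0,0],[0,0,-0.3],0],[[0,0,0],[0,0,-0.8],0],[[0,0,0],[0,0,-1],0],[[0,0,0],[0,0,-1],0],[[0,0,0],[0,0,-0.8],0]]'
python3 - <<'E'
from h import *
from station import robot,eyes
st(robot)
for n in("scene",):
    c=eyes.capture(n); np.savez(f"{n}9.npz",**c)
    x0,y0,x1,y1=(260,100,380,200)
    cv2.imwrite(f"pics/{n}9.png",cv2.resize(c["frame"][y0:y1,x0:x1,::-1],None,fx=6,fy=6,interpolation=cv2.INTER_CUBIC))
E
```

```text
t: 16.1
tcp_pos: [434.9, -405.2, 115.4]
ee_rot: [-3.137, 0.057, -0.001]
wrist_force: [-0.6, 0.0, -1.1]
finger_gap: 11.0
t 16.1 tcp [ 434.9 -405.2  115.4] tray [  36.3 -333.3] yaw x -2.06 tilt 0.26 F [-0.6  0.  -1.1] gap 11.0 q [ 0.67  0.64  0.08  1.71 -0.07  0.79 -0.83]
```

View pics/scene9.png

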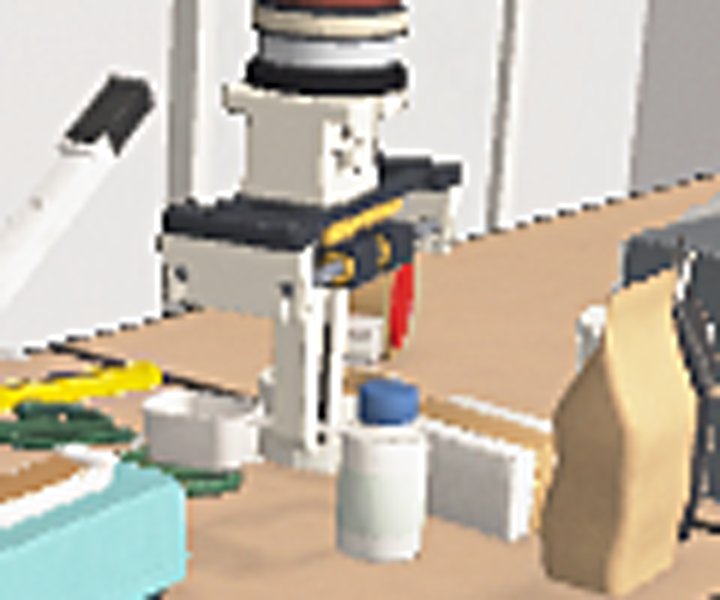

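```bash
python3 -m inch '[[[0,0,0],[0,-0.5,0],0],[[0,0,0],[0,-1,0],0],[[0,0,0],[0,-1,0],0],[[0,0,0],[0,-1,0],0],[[0,0,0],[0,-1,0],0],[[0,0,0],[0,-1,0],0],[[0,0,0],[0,-1,0],0],[[0,0,0],[0,-1,0],0],[[0,0,0],[0,-0.6,0],0],[[0,0,-0.6],[0,0,0],0],[[0,0,-1],[0,0,0],0],[[0,0,-1],[0,0,0],0]]'
python3 -m inch '[[[0,0,-1],[0,0,0],0],[[0,0,-1],[0,0,0],0],[[0,0,-1],[0,0,0],0],[[0,0,-1],[0,0,0],0],[[0,0,-1],[0,0,0],0],[[0,0,-1],[0,0,0],0],[[0,0,-1],[0,0,0],0],[[0,0,-1],[0,0,0],0],[[0,0,-1],[0,0,0],0],[[0,0,-1],[0,0,0],0],[[0,0,-1],[0,0,0],0],[[0,0,-1],[0,0,0],0]]'
python3 -c "
from h import *
from station import robot
togo(robot,t2w(-15,55.4,100),77.6)"
```

```text
t: 17.35
tcp_pos: [435.1, -179.6, 110.3]
ee_rot: [-3.11, -0.327, 0.018]
wrist_force: [0.2, -0.5, -0.5]
finger_gap: 11.0
t: 18.55
tcp_pos: [421.8, -162.0, 100.1]
ee_rot: [-2.447, -1.893, 0.02]
wrist_force: [-0.5, -1.5, -0.5]
finger_gap: 11.1
t 18.55 tcp [ 421.8 -162.   100.1] tray [-28.7 -98.6] yaw x 75.45 tilt 2.83 F [-0.5 -1.5 -0.5] gap 11.1 q [ 0.55  0.53 -0.31  2.07  0.24  0.63 -0.18]
shift units [6.18 0.32 0.11]
turn units [-0.52 -0.23 -0.43]
```

```bash
python3 -m inch '[[[-0.5,-0.23,-0.43],[0.5,0.05,0],0],[[0,0,0],[1,0.05,0],0],[[0,0,0],[1,0.05,0],0],[[0,0,0],[1,0.05,0],0],[[0,0,0],[1,0.05,0],0],[[0,0,0],[1,0.05,0],0],[[0,0,0],[0.6,0,0],0],[[0,0,0],[0,0,0],0]]'
python3 - <<'E'
from h import *
from station import robot,eyes
togo(robot,t2w(-15,55.4,60),77.6)
E
```

```text
t: 19.35
tcp_pos: [452.8, -2.2, 94.0]
ee_rot: [-2.427, -1.969, 0.014]
wrist_force: [-0.1, -0.2, -1.6]
finger_gap: 11.3
t 19.35 tcp [452.8  -2.2  94. ] tray [-32.7  64. ] yaw x 78.1 tilt 1.04 F [-0.1 -0.2 -1.6] gap 11.3 q [ 0.16  0.53 -0.28  2.1   0.25  0.57 -0.51]
shift units [-0.36  0.73  1.35]
turn units [-0.2  -0.03  0.1 ]
```

```bash
python3 -m inch '[[[-0.2,0,0.1],[-0.2,0.4,0],0],[[0,0,0],[-0.15,0.3,0.3],0],[[0,0,0],[0,0.1,0.5],0],[[0,0,0],[0,0,0.4],0],[[0,0,0],[0,0,0],0]]'
python3 - <<'E'
from h import *
from station import robot,eyes
togo(robot,t2w(-15,55.4,45),77.6)
for n in("scene","top"):
    c=eyes.capture(n); np.savez(f"{n}10.npz",**c)
    x0,y0,x1,y1=(150,160,350,260) if n=="top" else (170,160,330,290)
    cv2.imwrite(f"pics/{n}10.png",cv2.resize(c["frame"][y0:y1,x0:x1,::-1],None,fx=4 if n=="top" else 4.6,fy=4 if n=="top" else 4.6,interpolation=cv2.INTER_CUBIC))
E
```

```text
t: 19.85
tcp_pos: [469.2, -20.1, 59.5]
ee_rot: [-2.453, -1.96, 0.004]
wrist_force: [0.1, 0.4, -0.5]
finger_gap: 11.2
t 19.85 tcp [469.2 -20.1  59.5] tray [-12.9  50.1] yaw x 77.26 tilt 0.18 F [ 0.1  0.4 -0.5] gap 11.2 q [ 0.16  0.6  -0.24  2.09  0.29  0.48 -0.52]
shift units [ 0.21 -0.09  0.58]
turn units [-0.04  0.01 -0.07]
```

```bash
echo
```

```text
(no output)
```

View pics/scene10.png

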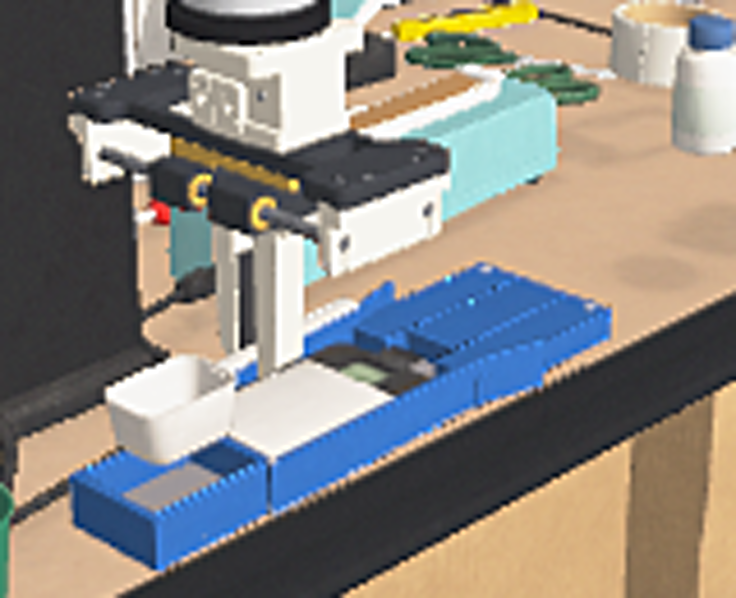

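View pics/top10.png

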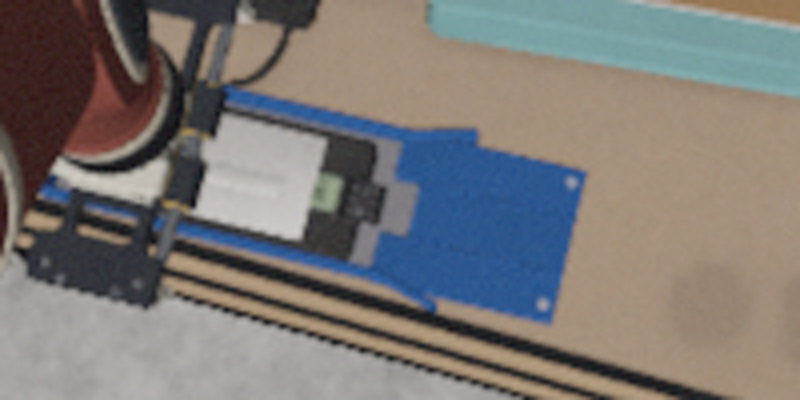

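```bash
cat > chk.py <<'E'
from h import *
import sys
def draw(npz,out,tx,ty,zu,yawdeg=77.4,box=(170,160,330,290),s=4.6):
    c=load(npz); x0,y0,x1,y1=box
    im=cv2.resize(c["frame"][y0:y1,x0:x1,::-1],None,fx=s,fy=s,interpolation=cv2.INTER_CUBIC)
    a=np.radians(yawdeg-77.6); co,si=np.cos(a),np.sin(a)
    o=np.array([tx,ty])
    def S(x,y,z): p=o+np.array([co*x-si*y,si*x+co*y]); return t2w(p[0],p[1],zu+z)
    for P,col in [([S(-21,18,28),S(21,18,28),S(21,74,28),S(-21,74,28)],(0,0,255)),([S(-6,-74,29),S(6,-74,29),S(6,18,29),S(-6,18,29)],(0,200,0))]:
        q=((proj(c,P)-[x0,y0]+.5)*s-.5).round().astype(int); cv2.polylines(im,[q[:,None]],True,col,1)
    cv2.imwrite(out,im)
E
python3 -c "
from chk import *
draw('scene10.npz','pics/scene10d.png',-12.9,58.2,43.5)"
```

```text
(no output)
```

View pics/scene10d.png

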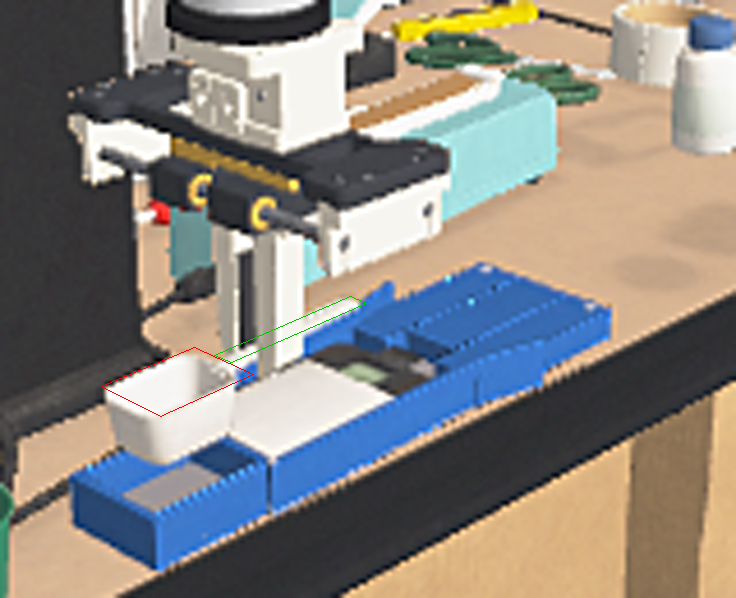

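```bash
python3 -m inch '[[[0,0,-0.05],[0.2,-0.08,0],0],[[0,0,0],[0,0,0.2],0],[[0,0,0],[0,0,0],0]]'
python3 - <<'E'
from h import *
from station import robot,eyes
for i in range(1): togo(robot,t2w(-15,55.4,35),77.6)
E
```

```text
t: 20.25
tcp_pos: [469.2, -13.5, 55.9]
ee_rot: [-2.448, -1.968, -0.001]
wrist_force: [0.0, 0.3, -0.0]
finger_gap: 10.9
t 20.25 tcp [469.2 -13.5  55.9] tray [-14.2  56.5] yaw x 77.59 tilt 0.05 F [ 0.   0.3 -0. ] gap 10.9 q [ 0.14  0.61 -0.23  2.1   0.29  0.47 -0.53]
shift units [-0.05 -0.03  0.83]
turn units [-0.   -0.01 -0.  ]
```

```bash
python3 -m inch '[[[0,0,0],[-0.04,-0.03,0.4],0],[[0,0,0],[0,0,0.4],0],[[0,0,0],[0,0,0.1],0],[[0,0,0],[0,0,0],0]]'
python3 - <<'E'
from h import *
from station import robot,eyes
togo(robot,t2w(-15,55.4,25),77.6)
for n in("scene",):
    c=eyes.capture(n); np.savez(f"{n}11.npz",**c)
    x0,y0,x1,y1=(170,190,290,290)
    cv2.imwrite(f"pics/{n}11.png",cv2.resize(c["frame"][y0:y1,x0:x1,::-1],None,fx=6,fy=6,interpolation=cv2.INTER_CUBIC))
E
```

```text
t: 20.65
tcp_pos: [468.2, -14.2, 31.4]
ee_rot: [-2.448, -1.969, -0.001]
wrist_force: [-0.1, 0.3, 0.0]
finger_gap: 10.9
t 20.65 tcp [468.2 -14.2  31.4] tray [-15.1  55.7] yaw x 77.62 tilt 0.05 F [-0.1  0.3  0. ] gap 10.9 q [ 0.12  0.65 -0.2   2.11  0.31  0.4  -0.55]
shift units [-0.01  0.    0.26]
turn units [ 0.   -0.01  0.  ]
```

View pics/scene11.png

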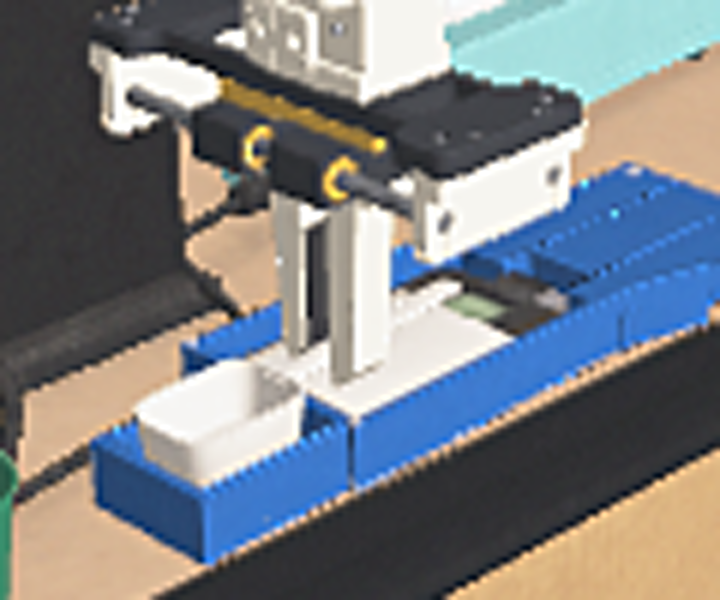

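```bash
python3 -m inch '[[[0,0,0],[0,0,0.12],0],[[0,0,0],[0,0,0.08],0],[[0,0,0],[0,0,0.04],0]]'
python3 -c "
from h import *
from station import robot
togo(robot,t2w(-15,55.4,24),77.6)"
```

```text
t: 21.0
tcp_pos: [468.7, -14.2, 25.5]
ee_rot: [2.448, 1.969, 0.003]
wrist_force: [0.1, -0.5, -0.2]
finger_gap: 11.0
t 21.0 tcp [468.7 -14.2  25.5] tray [-14.6  55.8] yaw x 77.62 tilt 0.1 F [ 0.1 -0.5 -0.2] gap 11.0 q [ 0.12  0.66 -0.2   2.12  0.32  0.39 -0.55]
shift units [-0.02 -0.02  0.06]
turn units [ 0.01 -0.01  0.  ]
```

```bash
python3 -m inch '[[[0,0,0],[0,0,0.04],0],[[0,0,0],[0,0,0.03],0]]'
python3 -m inch '[[[0,0,0],[0,0,0],15],[[0,0,0],[0,0,0],25],[[0,0,0],[0,0,0],30],[[0,0,0],[0,0,0],30]]'
python3 - <<'E'
from h import *
from station import robot,eyes
st(robot)
for n in("scene",):
    c=eyes.capture(n); np.savez(f"{n}12.npz",**c)
    x0,y0,x1,y1=(170,190,290,290)
    cv2.imwrite(f"pics/{n}12.png",cv2.resize(c["frame"][y0:y1,x0:x1,::-1],None,fx=6,fy=6,interpolation=cv2.INTER_CUBIC))
E
```

```text
t: 21.2
tcp_pos: [468.9, -14.3, 23.8]
ee_rot: [2.448, 1.968, 0.003]
wrist_force: [-0.2, -0.6, 2.0]
finger_gap: 10.9
t: 21.6
tcp_pos: [469.3, -14.2, 24.1]
ee_rot: [2.447, 1.968, 0.005]
wrist_force: [0.3, -0.1, 0.3]
finger_gap: 27.4
t 21.6 tcp [469.3 -14.2  24.1] tray [-14.   55.9] yaw x 77.61 tilt 0.18 F [ 0.3 -0.1  0.3] gap 27.4 q [ 0.11  0.66 -0.19  2.12  0.32  0.38 -0.55]
```

View pics/scene12.png

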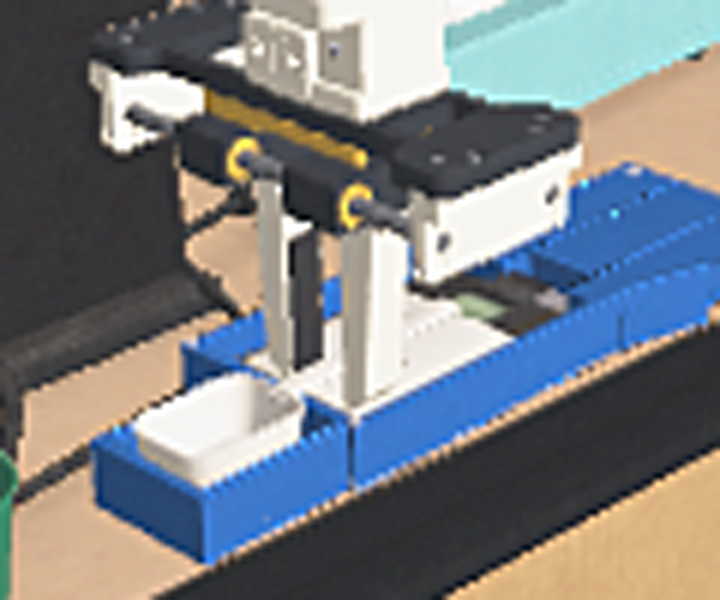

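Bowl seated (2 N contact at z≈23.8), fingers open. Lift and retreat.

```bash
python3 -m inch '[[[0,0,0],[0,0,-0.5],30],[[0,0,0],[0,0,-1],30],[[0,0,0],[0,0,-1],30],[[0,0,0],[0,0,-1],30],[[0,0,0],[0,0,-1],30],[[0,0,0],[-1,0,-0.5],30],[[0,0,0],[-1,-0.4,0],30],[[0,0,0],[-1,-0.5,0],30],[[0,0,0],[-1,-0.5,0],30],[[0,0,0],[-1,-0.5,0],30],[[0,0,0],[-1,-0.3,0],30],[[0,0,0],[-1,0,0],30]]'
python3 -m inch '[[[0,0,0],[-1,0,0],30],[[0,0,0],[-1,0,0],30],[[0,0,0],[-1,0,0],30],[[0,0,0],[-1,0,0],30],[[0,0,0],[0,0,0],30]]'
python3 - <<'E'
from h import *
from station import robot,eyes
st(robot)
for n in("scene","top"):
    c=eyes.capture(n); np.savez(f"{n}13.npz",**c)
    x0,y0,x1,y1=(100,160,300,260) if n=="top" else (130,170,290,300)
    s=4 if n=="top" else 4.6
    cv2.imwrite(f"pics/{n}13.png",cv2.resize(c["frame"][y0:y1,x0:x1,::-1],None,fx=s,fy=s,interpolation=cv2.INTER_CUBIC))
c=load("top13.npz");P=pts(c);Tr=w2t(P)
m=(np.abs(Tr[...,0]-15)<18)&(Tr[...,1]>-30)&(Tr[...,1]<45)
A=np.c_[Tr[m],np.ones(m.sum())]; s=np.linalg.lstsq(A,P[m][:,2],rcond=None)[0]; print("plate slopes deg",np.degrees(s[:2]),s[2])
E
```

```text
t: 22.85
tcp_pos: [376.1, -174.5, 154.3]
ee_rot: [2.436, 1.981, 0.009]
wrist_force: [-0.5, -1.0, 0.2]
finger_gap: 27.8
t: 23.35
tcp_pos: [352.0, -279.4, 154.2]
ee_rot: [2.441, 1.972, 0.006]
wrist_force: [-0.6, -0.0, -0.6]
finger_gap: 27.7
t 23.35 tcp [ 352.  -279.4  154.2] tray [ -71.6 -228.3] yaw x 77.88 tilt 0.29 F [-0.6 -0.  -0.6] gap 27.7 q [ 0.85  0.41 -0.31  2.06  0.19  0.69  0.2 ]
plate slopes deg [-0.68146883  0.39427884] 20.56462967967318
```

```bash
echo
```

```text
(no output)
```

View pics/scene13.png

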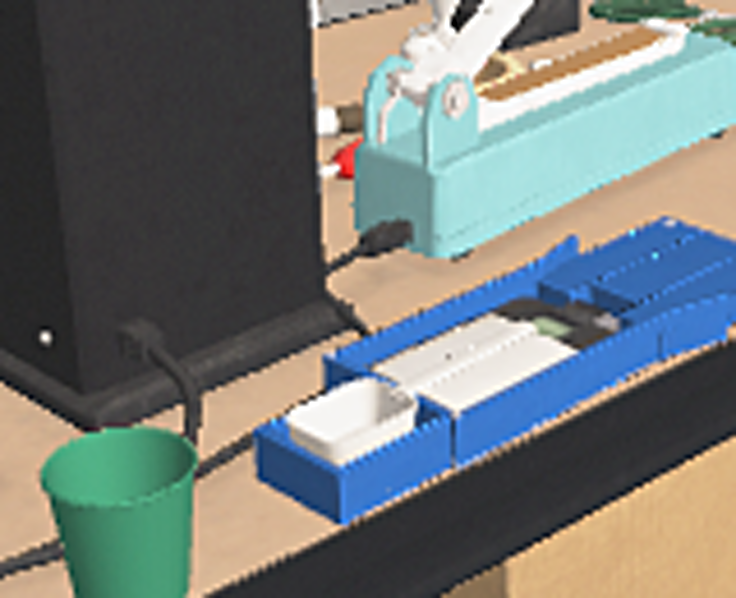

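View pics/top13.png

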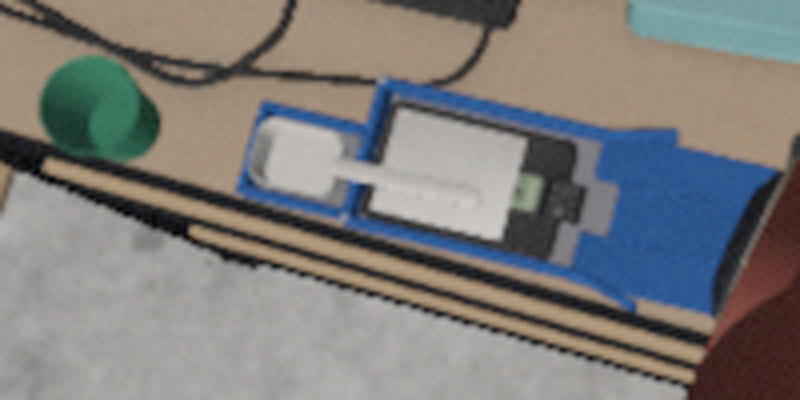

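Run:
```python
from h import *
c=load("top13.npz");P=pts(c);Tr=w2t(P)
for y in range(-8,75,10):
    m=(np.abs(Tr[...,0]+15)<4)&(np.abs(Tr[...,1]-y)<5); print("handle y",y,np.percentile(P[m][:,2],70).round(1))
m=(np.abs(Tr[...,0]+15)<30)&(np.abs(Tr[...,1]-110)<38); print("bowl rim max",np.percentile(P[m][:,2],[50,90,97]).round(1))
Z=lambda X:np.array(X,float)/4+np.array([100,160])-.375
for nm,X,z in [("handle end",(483,203),36),("bowl far+x",(262,117),36),("bowl far-x",(247,180),36),("scale rear+x",(577,143),19),("scale rear-x",(550,262),19),("scale front+x",(397,100),19)]:
    print(nm,w2t(plane(c,Z(X),z)[0]).round(1))
from station import robot
robot.close_job()
st(robot)
```

```text
handle y -8 35.1
handle y 2 37.3
handle y 12 36.5
handle y 22 36.8
handle y 32 37.3
handle y 42 36.6
handle y 52 35.5
handle y 62 35.1
handle y 72 33.7
bowl rim max [14.2 31.9 36.1]
handle end [-17.3 -11.5]
bowl far+x [  3.3 139.4]
bowl far-x [-37.9 137.1]
scale rear+x [ 36.7 -57. ]
scale rear-x [-41.7 -59.5]
scale front+x [37.  63.1]
the job is handed in; nothing more can be done
the job is handed in; nothing more can be done
```

The dosing kit is packed and the job is handed in, with about 23.4 s on the clock and the arm clear of everything. No verdict was reported.

**What I did**
- **Scale:** I pushed it off the deck with the shut fingers and it dropped flat into the recess. It stopped about 14 mm short of the front, so I dragged it forward about 13 mm with light fingertip pressure on its plate.
- **Scoop:** I gripped it by the handle, turned it about 80° and lowered it until the bowl touched the pocket floor (about 2 N). Then I opened the fingers and backed off.

**What the last checks showed**
- **Scale:** its plate is level to within 0.7°, at 20.6 mm where 21 mm is expected. Its rear end is now around tray y −58, clear of the deck edge, and it sits about 3 mm behind the tray origin.
- **Scoop:** its handle top is at about 37 mm, as expected, and the end is at tray y −11.5 (nominal −10.5). The bowl rim is at about 36 mm and its far side at y 137–139, inside the pocket.
- **Surroundings:** the cup is upright in the last views. The bottle was outside my last zoomed pictures; it was last seen upright as the scoop hung over the tray, and the arm did not go near it afterwards.

**What went wrong along the way**
- During the push the fingertips brushed the deck, at about 9 N.
- My first press on the scale plate reached 34 N at the fingertips before I eased it off to 5–8 N for the drag.
- Depth readings on the handle near the bowl come out 1–3 mm low. I put that down to mixed pixels, because the pictures show the scoop level.

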